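Prop the dimmer cover open and turn the shop lights fully up

ROBOT

A 7-joint arm with a two-finger parallel gripper is mounted at the origin on the work surface. World frame = base frame: x ahead of the robot, y to its left, z up, the work surface at z = 0. Lengths are in m, angles in rad, forces in N, time in s.
With the tool pointing down it reaches from about 0.35 to 0.9 m from the base axis. Payload 8.1 kg.
Tool frame: the origin (TCP) lies midway between the tips of the shut fingers; the grasp point (between the pads) lies 19 mm behind it; z points along the fingers, y is the line along which they close (so a half turn about z gives the same grasp; the last joint's range is limited). The gripper opens to 92 mm and grips with 3 to 60 N. Pads are 19 mm wide; open, the fingers measure 130 mm over their backs; the gripper's body (75 mm by 190 mm) begins 47 mm behind the grasp point.
Start: joints at [1.016, 0.434, 0.025, 1.573, -0.012, 1.134, -0.075], TCP at [0.273, -0.562, 0.227] pointing down, gripper open.
Joint ranges: [-2.62, 2.62], [-0.44, 2.09], [-1.27, 1.32], [0.08, 2.57], [-1.32, 4.46], [0.12, 2], [-2.74, 2.74]. Speed limits (rad/s): [2.22, 2.22, 3.01, 3.01, 3.14, 3.14, 3.14].

INTERFACE

Orientations are given as a rotation vector (axis times angle).
In Python, from cell import arm gives the robot as it stands.
- The arm moves only by the tool carry_out, never from a script. Its arguments are lists of equal length, an entry for each row: "claw": the finger opening in cm, from 0 to 9.18; "delta_pos": the shift along the tool's x, y, z in cm, a list of three; "angular": the turn, a rotation vector about the tool's x, y, z in rad, a list of three. In form: {"claw": [claw, ...], "delta_pos": [[dx, dy, dz], ...], "angular": [[ax, ay, az], ...]}. A call has 1 to 20 rows; each row shifts and turns the commanded pose from where the row before left it, along the tool's axes as they then stand; what a row does not reach is not made up. A row lasts 1/10 s, in which the tool goes at most 50 mm and 8.59 degrees, less where a joint would pass 70% of its speed; a pose out of reach is approached as far as the arm can. A call with a gripper value outside its range is refused whole. The fingers move at their own pace and stop on an object; "force" is the grip in N (left out, the last holds). Time passes only in rows, so rows that do not move let the fingers close. It gives the time, the measured TCP pose, the force, the opening and the grip force at its end, in the units of the state.
- arm.observe(): the state, without advancing time (a new reading comes with each control period).
- arm.get_image(name): name is "side" or "top" or "wrist"; returns a dict with "frame" (384x512x3 uint8, red, green, blue), "mtx" (3x3 intrinsics, pixels), "T" (4x4, takes a point from camera to world coordinates). Camera axes: x right, y down, z forward; pixel columns grow to the right and rows downward; lengths in m; the calibration is good to about 2 mm. A picture is of the moment at which its call begins. There is no depth.
- arm.sign_off(): hands the job in; it is judged then, once.
Trained networks look in a picture, given as the dict that the camera call returned (one of the last four; its "shot" number tells which), for a name from the list of things; names that differ only in an ending like _2 or _b are one class to them, and where a whole thing is asked for, a point or a joint stands for the part that bears it (a point fixed in the world has none). Each returns a list of dicts, best first, with "conf" (0 to 1); they miss things now and then, are a little off and sometimes report something else, mostly with a low value. They report only what shows in the picture. A call takes as long as a camera call. They do not tell look-alikes from the thing itself.
- arm.look_for(label, picture): "centre" ([column, row] as shares, 0 to 1, of the picture: columns of its width, rows of its height, amid what is visible of it).
- arm.trace(label, picture): "region" (384x512 bool, what is visible of it) and "centre" ([column, row] as shares, 0 to 1, of the picture: columns of its width, rows of its height, amid what is visible of it).
- arm.place_of(label, picture): "centre" ([column, row] as shares, 0 to 1, of the picture: columns of its width, rows of its height: a listed point, or the origin of a listed thing).
The state is a dict: "clock": time; "joints": joint angles; "dq": joint speeds; "joint_efforts": joint torques, N m; "position": TCP position; "ee_rot": TCP orientation; "force": force on the tool from outside, world axes, zero at the start; "ft_torque": the same for the moment, N m; "width": opening from 0.0 (shut) to 1.0 (fully open); "gripper_force": force on a finger pad.
Only numpy, scipy, OpenCV 4.12 (cv2) and the standard library are available. Lean on these libraries where they do the work, as an engineer would, in place of code of your own. Each camera call takes 0.05 s, during which the arm holds its last target. There are 200 camera calls.

TASK

Turn the shelf lights fully up at the dimmer console on the shop counter: slowly lift its soft-closing clear cover, prop it open nearly upright (65 degrees or more) by easing the wooden prop, tall post towards the hinge, inside the tray until its post carries the cover and let go of the prop, and only then turn the knob clockwise until it meets its stop. Be gentle: do not throw the cover open, do not shove the prop hard against it, do not wrench the knob against its stop, and leave the other things on the counter where they are. Leave the cover resting on the prop and the knob at its stop.

Things in the scene. Friction and masses are not known exactly. Their poses are not given: they have to be found in the camera images.
- console: Fixed dimmer console: grey open tray 170 (x) x 260 (y) x 62 high, walls 5 thick, inner floor at height 24. Origin: centre of its underside; its -x side faces the robot. The cover's hinge runs along y at (85, *, 62). Knob axis vertical at (-40, -65); a fixed fuse block 30 x 50 x 16 stands on the floor at (60, -75). The y > 0 half of the floor is free for the prop.
- cover_hinge (a point): Middle of the cover's hinge line, turning with the cover: its tilt about y is the opening angle, 0 shut (flat on the rim) to 1.45 rad (end stop, not quite upright). Strong damper, 3 N m s/rad: lifting at 0.3 rad/s takes about 6 N at the pull; over 0.9 rad/s breaks it. The cover never stays by itself: from 1.4 rad it sinks to 1.1 rad in about 11 s, and is shut some 15 s later.
- cover: Clear cover plate, 0.3 kg, 168 (x) x 264 (y) x 5 thick. Origin: on the hinge line, mid-width, underside; when shut its axes are the console's and it reaches to x = -176. In the plate's plane a steel D-shaped pull goes on from the middle of its front edge: a round bar 10 thick along y, 80 long, its middle at x = -218, held by two such arms at y = -40 and 40.
- cover_pull (a point): Middle of the pull's bar, on its axis; moves with the cover. When shut it is 64.5 above the counter and 48 in front of the console; between bar and plate 37 are free. Axes as the cover. The round bar can turn between the fingers while the cover swings up.
- prop: Loose wooden prop, 0.35 kg, chair-shaped: all 36 wide (y); steel foot x -47 to 55, 8 thick; tall post at x 33 to 55, top at height 115; low grip block at x -45 to -23, top at 65. Origin: on the foot's underside, mid-width. Starts left or right of the console. In use +x faces the hinge; the post's top +x edge carries the cover: 39 short of the hinge line: 1.1 rad; 26: 1.25; 15: 1.38.
- knob_grip (a point): On the knob's axis, 56 above the counter, 3 below the top of its bar: the grip height that keeps fingertips clear of the disc. The knob is a black disc (diameter 46, top at height 35) with a bar 42 long (along this point's x), 14 wide (along y), from height 35 to 59; a white line on top marks its -x half.
- knob (a joint): Angle of the knob relative to its mount, rad, growing clockwise seen from above. It starts at 0 to 0.4; the end stop lies 0.8 to 1.4 rad clockwise of the start and must be found by feel: the torque, about 0.06 N m while it turns, rises sharply there.
- knob_mount (a joint): Twist of the rubber mount that carries the knob, rad, clockwise positive: 0 unloaded, 6 N m/rad, so about 0.01 while the knob is being turned and more against the stop. More than 0.15 rad (0.9 N m) breaks it.
- pawn: Wooden pawn, 114 high, 56 diameter; origin under its foot. Stands on the other side of the console from the prop. Leave alone.
- cards: Green deck of cards 90 x 64 x 20. Leave alone.
- die: Wooden die 40 wide. Leave alone.
- tin: Tin, 80 diameter, 110 high. Leave alone.
- tokens: Small wooden token box 80 x 60 x 45. Leave alone.
Not all that is in view belongs to the job. Leave any pink or red look-alike of the prop alone.

How it is judged:
By the outcome, as a careful person would: the job done as asked, in the order asked, and still so for the second after the job is handed in, with the robot touching nothing.
It also fails if it takes over 72 s, if anything falls off the work surface, if the arm or the gripper's body presses on something with over 40 N, if the wrist force passes 120 N, or if a joint passes its speed limit or range.

## Working session

There is one attempt and no reset: what is moved stays moved. The work goes in short steps, Python scripts to look and compute and a tool call to move; the robot and the scene stay as the last step left them, time stands still between calls to the robot, and variables do not carry over. Pictures are saved under pics/ and viewed, at most 10 in all, crops included, and the job is handed in when it is done.

Besides the shell and the picture viewer there is one more tool, called after "Request:" by a JSON object that holds its "method" and its "body", one argument or row to a line. carry_out: Moves the arm, as the interface text tells. Its arguments: {"type":"object","properties":{"claw":{"type":"array","items":{"type":"number"}},"delta_pos":{"type":"array","items":{"type":"array","items":{"type":"number"}}},"angular":{"type":"array","items":{"type":"array","items":{"type":"number"}}},"force":{"type":"number"}},"required":["claw","delta_pos","angular"]}

```bash
ls; mkdir -p pics; cat > h.py <<'E'
import numpy as np, cv2
from cell import arm
from scipy.spatial.transform import Rotation as R
def save(p,n): cv2.imwrite('pics/'+n,cv2.cvtColor(p['frame'],cv2.COLOR_RGB2BGR))
def ray(p,c):
    K=np.array(p['mtx']);T=np.array(p['T'])
    d=np.linalg.inv(K)@[c[0]*512,c[1]*384,1]
    return T[:3,3],T[:3,:3]@d
def onz(p,c,z):
    o,d=ray(p,c);return o+d*(z-o[2])/d[2]
def proj(p,X):
    T=np.linalg.inv(np.array(p['T']));q=np.array(p['mtx'])@(T[:3,:3]@np.array(X)+T[:3,3]);return q[:2]/q[2]
def tri(obs):
    A=np.zeros((3,3));b=np.zeros(3)
    for p,c in obs:
        o,d=ray(p,c);d=d/np.linalg.norm(d);M=np.eye(3)-np.outer(d,d);A+=M;b+=M@o
    return np.linalg.solve(A,b)
E
python3 - <<'E'
from h import *
np.set_printoptions(precision=4,suppress=True)
s=arm.observe();print(s)
ps={n:arm.get_image(n) for n in('top','side')}
for n,p in ps.items():
    print(n,np.array(p['T'])[:3,3]); save(p,n+'1.png')
    for l,z in [('console',0),('cover_pull',.0645),('cover_hinge',.062),('prop',0),('knob_grip',.056),('pawn',0),('cards',0),('die',0),('tin',0),('tokens',0)]:
        for r in arm.place_of(l,p)[:3]:
            c=r['centre'];print(n,l,round(r['conf'],2),np.round([c[0]*512,c[1]*384]),onz(p,c,z))
E
python3 -c "
import cv2,numpy as np
a=cv2.imread('pics/top1.png');b=cv2.imread('pics/side1.png')"
```

```text
pics
{'clock': 0.0, 'joints': array([ 1.0164,  0.4353,  0.025 ,  1.5741, -0.0116,  1.134 , -0.0751]), 'dq': array([ 0.0005,  0.0012,  0.0007, -0.0016,  0.0011, -0.0004,  0.0015]), 'joint_efforts': array([  0.0001, -66.7847,   0.9851, -31.4454,  -0.0603,   0.043 ,
         0.0002]), 'position': array([ 0.2726, -0.5619,  0.2259]), 'ee_rot': array([-3.0603, -0.7032,  0.0008]), 'force': array([-0.3521,  0.4726, -0.7313]), 'ft_torque': array([ 0.0305,  0.0031, -0.0128]), 'gripper_force': 0.0, 'width': 0.9994894597672288}
top [ 0.4091 -0.0128  1.384 ]
top console 0.86 [266. 169.] [ 0.5784 -0.0512  0.    ]
top cover_pull 0.96 [260. 206.] [ 0.4483 -0.0306  0.0645]
top cover_hinge 0.57 [274. 141.] [ 0.6628 -0.0719  0.062 ]
top prop 0.94 [148. 209.] [0.4322 0.3482 0.    ]
top prop 0.9 [180. 167.] [0.5775 0.2469 0.    ]
top prop 0.81 [167. 247.] [0.306  0.2809 0.    ]
top knob_grip 0.72 [152. 138.] [0.666  0.3317 0.056 ]
top pawn 0.77 [340. 205.] [ 0.461  -0.3044  0.    ]
top cards 0.98 [104. 215.] [0.4069 0.5003 0.    ]
top die 0.55 [153. 142.] [0.6633 0.3437 0.    ]
top tin 0.65 [366. 146.] [
[... 157 characters left out ...]
    ]
side cover_pull 0.68 [282. 191.] [ 0.448  -0.0349  0.0645]
side cover_pull 0.53 [268. 339.] [0.4101 0.5396 0.0645]
side cover_hinge 0.96 [224. 179.] [ 0.6656 -0.07    0.062 ]
side cover_hinge 0.4 [245. 150.] [ 0.6294 -0.2724  0.062 ]
side prop 0.94 [223. 261.] [0.5963 0.2593 0.    ]
side prop 0.87 [270. 289.] [0.4331 0.3419 0.    ]
side prop 0.82 [315. 322.] [0.2921 0.431  0.    ]
side pawn 0.72 [287. 159.] [ 0.4573 -0.3226  0.    ]
side pawn 0.54 [244. 146.] [ 0.6553 -0.3885  0.    ]
side cards 0.6 [266. 341.] [0.4187 0.511  0.    ]
side die 0.53 [192. 277.] [0.6751 0.336  0.    ]
side tin 0.8 [242. 148.] [ 0.6629 -0.3707  0.    ]
side tokens 0.75 [302. 140.] [ 0.4111 -0.475   0.    ]
```

```bash
python3 - <<'E'
import cv2,numpy as np
a=cv2.imread('pics/top1.png')[110:270,90:430];b=cv2.imread('pics/side1.png')[110:370,150:400]
a=cv2.resize(a,None,fx=2.3,fy=2.3,interpolation=2);b=cv2.resize(b,None,fx=2.3,fy=2.3,interpolation=2)
cv2.imwrite('pics/a.png',a);cv2.imwrite('pics/b.png',b)
E
```

```text
(no output)
```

View pics/a.png

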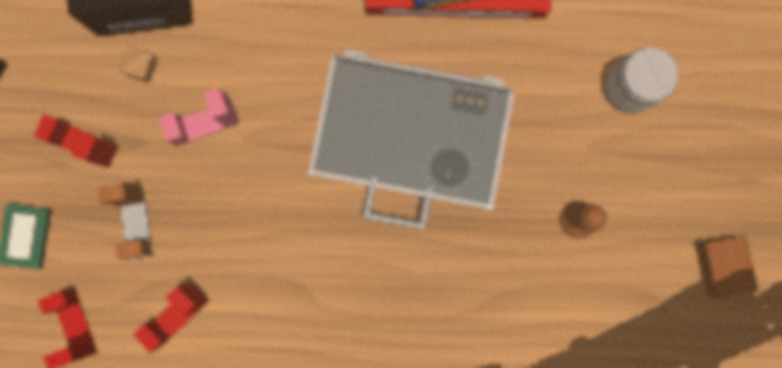

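View pics/b.png

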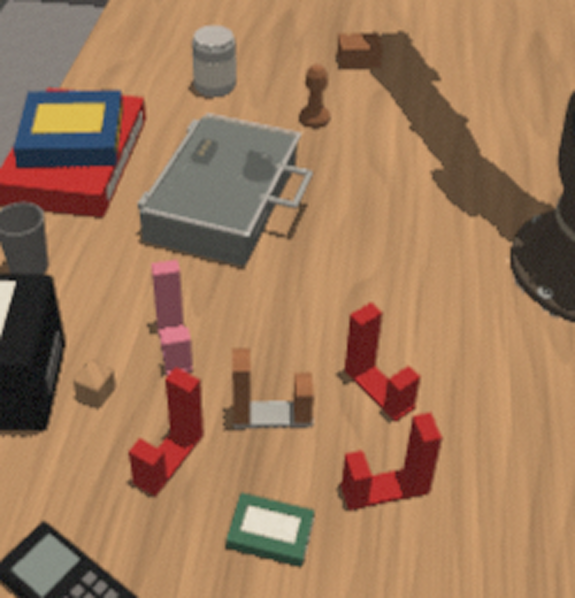

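Candidates for the prop, in full top-image pixels:
- Wood with a steel foot at (148,209). This is the one I choose.
- Pink look-alike at (180,167).
- Red look-alikes at (122,170), (122,250) and (165,247).

In the crops, the console sits mid-picture with its pull at (260,206). The knob is on the right half, under the cover. The prop's tall post faces +x.

```bash
cat >> h.py <<'E'
import json
def toolR(yaw_y,tilt=0):
    # tool y horizontal at angle yaw_y, z down, tilt: rotation about tool y (lean)
    y=np.array([np.cos(yaw_y),np.sin(yaw_y),0]);z=np.array([0,0,-1.]);x=np.cross(y,z)
    return R.from_matrix(np.c_[x,y,z])*R.from_rotvec([0,tilt,0])
def plan(p0,R0,p1,R1,n,ease=True):
    """rows from pose 0 to pose 1 in n steps, smooth; units cm/rad"""
    rel=(R0.inv()*R1).as_rotvec();out=[];ang=[];p=np.array(p0);r=R0
    for i in range(1,n+1):
        s=i/n
        if ease: s=(lambda u:u*u*(3-2*u)) (s)
        pt=np.array(p0)+s*(np.array(p1)-p0);rt=R0*R.from_rotvec(rel*s)
        d=np.round(r.inv().apply(pt-p)*100,2);a=np.round((r.inv()*rt).as_rotvec(),3)
        out.append([float(v)+0. for v in d]);ang.append([float(v)+0. for v in a])
        p=p+r.apply(d/100);r=r*R.from_rotvec(a)
    return out,ang,p,r
def show(o,a):
    print(len(o),json.dumps(o).replace(' ',''));print(json.dumps(a).replace(' ',''))
def cur():
    s=arm.observe();return s['position'],R.from_rotvec(s['ee_rot'])
E
python3 - <<'E'
from h import *
p,r=cur()
print(r.as_matrix().round(3))
o,a,p,r=plan(p,r,[.46,-.06,.36],toolR(-1.6),19);show(o,a)
E
```

```text
[[ 0.9    0.436  0.   ]
 [ 0.436 -0.9   -0.   ]
 [-0.     0.    -1.   ]]
19 [[0.31,-0.3,-0.11],[0.88,-0.85,-0.3],[1.38,-1.35,-0.48],[1.78,-1.81,-0.63],[2.09,-2.23,-0.76],[2.31,-2.6,-0.87],[2.44,-2.93,-0.94],[2.47,-3.19,-1.01],[2.45,-3.39,-1.04],[2.34,-3.52,-1.05],[2.19,-3.57,-1.04],[1.97,-3.52,-1.0],[1.74,-3.38,-0.95],[1.49,-3.15,-0.86],[1.22,-2.8,-0.76],[0.95,-2.36,-0.64],[0.68,-1.81,-0.48],[0.41,-1.15,-0.3],[0.14,-0.41,-0.11]]
[[0.0,0.0,0.004],[0.0,0.0,0.011],[0.0,0.0,0.017],[0.0,0.0,0.023],[0.0,0.0,0.027],[0.0,0.0,0.032],[0.0,0.0,0.034],[0.0,0.0,0.036],[0.0,0.0,0.037],[0.0,0.0,0.038],[0.0,0.0,0.038],[0.0,0.0,0.036],[0.0,0.0,0.034],[0.0,0.0,0.031],[0.0,0.0,0.028],[0.0,0.0,0.023],[0.0,0.0,0.017],[0.0,0.0,0.011],[0.0,0.0,0.004]]
```

Request:
{"method": "carry_out", "body": {
  "claw": [9,9,9,9,9,9,9,9,9,9,9,9,9,9,9,9,9,9,9],
  "delta_pos": [
    [0.3,-0.3,-0.1],
    [0.9,-0.9,-0.3],
    [1.4,-1.4,-0.5],
    [1.8,-1.8,-0.6],
    [2.1,-2.2,-0.8],
    [2.3,-2.6,-0.9],
    [2.4,-2.9,-0.9],
    [2.5,-3.2,-1.0],
    [2.5,-3.4,-1.0],
    [2.3,-3.5,-1.0],
    [2.2,-3.6,-1.0],
    [2.0,-3.5,-1.0],
    [1.7,-3.4,-1.0],
    [1.5,-3.2,-0.9],
    [1.2,-2.8,-0.8],
    [1.0,-2.4,-0.6],
    [0.7,-1.8,-0.5],
    [0.4,-1.2,-0.3],
    [0.1,-0.4,-0.1]
  ],
  "angular": [
    [0,0,0.004],
    [0,0,0.011],
    [0,0,0.017],
    [0,0,0.023],
    [0,0,0.027],
    [0,0,0.032],
    [0,0,0.034],
    [0,0,0.036],
    [0,0,0.037],
    [0,0,0.038],
    [0,0,0.038],
    [0,0,0.036],
    [0,0,0.034],
    [0,0,0.031],
    [0,0,0.028],
    [0,0,0.023],
    [0,0,0.017],
    [0,0,0.011],
    [0,0,0.004]
  ],
  "force": 20
}}

```text
clock: 3.0
position: [0.4602, -0.0556, 0.3603]
ee_rot: [-3.141, 0.042, -0.001]
force: [-0.1, 0.1, -0.0]
width: 0.977
gripper_force: 0.0
```

```bash
python3 - <<'E'
from h import *
np.set_printoptions(precision=4,suppress=True)
p=arm.get_image('wrist');save(p,'w1.png');T=np.array(p['T']);print(arm.observe()['clock'],cur()[0],T)
t=arm.get_image('top');s=arm.get_image('side')
for n,q in (('w',p),('t',t),('s',s)):
    for l,z in [('console',0),('cover_pull',.0645),('cover_hinge',.062),('knob_grip',.056),('prop',0)]:
        for r in arm.place_of(l,q)[:2]:
            c=r['centre'];print(n,l,round(r['conf'],2),np.round([c[0]*512,c[1]*384]),onz(q,c,z))
cv2.imwrite('pics/w1b.png',cv2.resize(cv2.imread('pics/w1.png'),(768,576)))
E
```

```text
3.05 [ 0.4602 -0.056   0.3602] [[-0.0268 -0.9581 -0.2853  0.5382]
 [-0.9996  0.0255  0.0082 -0.0579]
 [-0.0005  0.2854 -0.9584  0.5187]
 [ 0.      0.      0.      1.    ]]
w console 0.67 [255.  86.] [ 0.5855 -0.0582  0.    ]
w console 0.34 [ 50. 174.] [0.4367 0.3488 0.    ]
w cover_pull 0.96 [244. 166.] [ 0.454  -0.0357  0.0645]
w cover_hinge 0.7 [264.  21.] [ 0.6694 -0.0739  0.062 ]
w cover_hinge 0.25 [244. 167.] [ 0.4521 -0.0344  0.062 ]
w knob_grip 0.54 [16. 36.] [0.6606 0.3033 0.056 ]
w prop 0.95 [77. 89.] [0.5899 0.2612 0.    ]
w prop 0.75 [ 95. 236.] [0.3027 0.286  0.    ]
t console 0.92 [269. 166.] [ 0.5893 -0.0592  0.    ]
t console 0.57 [274. 142.] [ 0.673  -0.0754  0.    ]
t cover_hinge 0.85 [273. 141.] [ 0.6657 -0.0685  0.062 ]
t cover_hinge 0.27 [364. 147.] [ 0.6512 -0.3658  0.062 ]
t knob_grip 0.64 [340. 205.] [ 0.4579 -0.2923  0.056 ]
t prop 0.85 [177. 170.] [0.5689 0.2566 0.    ]
t prop 0.75 [124. 249.] [0.2935 0.4252 0.    ]
s console 0.76 [248. 194.] [ 0.5803 -0.0745  0.    ]
s cover_pull 0.85 [278. 192.] [ 0.4599 -0.0305  0.0645]
s cover_hinge 0.89 [224. 177.] [ 0.6699 -0.0848  0.062 ]
s prop 0.91 [312. 280.] [0.3105 0.2856 0.    ]
s prop 0.85 [314. 324.] [0.2949 0.4372 0.    ]
```

View pics/w1b.png

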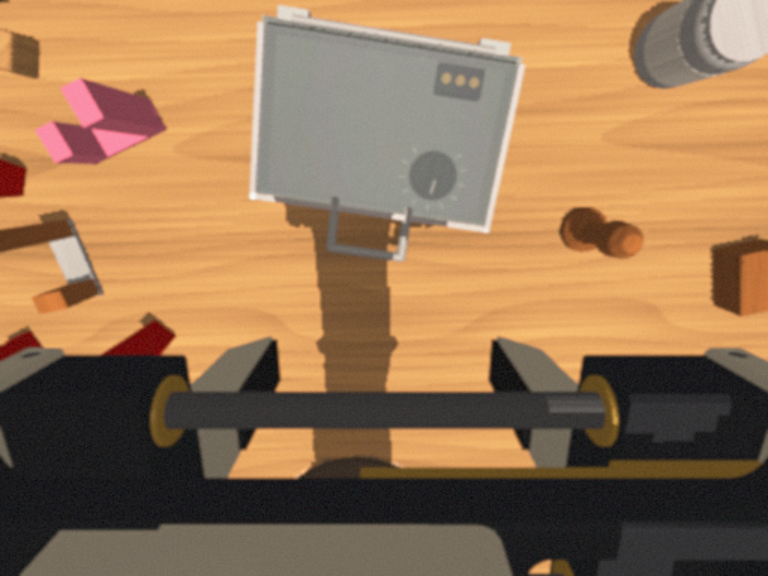

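```bash
python3 - <<'E'
from h import *
from scipy.optimize import least_squares
np.set_printoptions(precision=4,suppress=True)
p=arm.get_image('wrist')
px=np.array([[262,17],[522,60],[489,232],[250,198],[366,252]])/1.5
M=np.array([[85,130,62],[85,-130,62],[-91,-132,67],[-91,132,67],[-133,0,64.5]])/1000
def W(v):
    c,s=np.cos(v[2]),np.sin(v[2]);return M@np.array([[c,s,0],[-s,c,0],[0,0,1]])+[v[0],v[1],0]
f=lambda v:np.concatenate([proj(p,w)-q for w,q in zip(W(v),px)])
r=least_squares(f,[.58,-.058,-.17]);print(r.x,r.fun.reshape(-1,2))
g=lambda u,v,z:onz(p,[u/1.5/512,v/1.5/384],z)
a,b=g(75,225,.008),g(102,293,.008);print('prop edge',a,b,np.arctan2(*(a-b)[1::-1]))
k=g(434,178,.035);e=g(431,192,.059);print('knob',g(434,178,.045))
q=arm.get_image('wrist')
for m in arm.trace('knob',q)[:1]+arm.trace('prop',q)[:3]: print(m['conf'],m['centre'],m['region'].sum())
E
```

```text
[ 0.5799 -0.0597 -0.1706] [[ 0.1686 -0.6408]
 [ 0.4478 -1.1908]
 [-0.504   0.8488]
 [-0.0047  0.679 ]
 [-0.185   0.7927]]
prop edge [0.4841 0.3276 0.008 ] [0.3948 0.3141 0.008 ] 0.15024099847806438
knob [ 0.5284 -0.1163  0.045 ]
0.85 [0.1859, 0.5914] 629
0.73 [0.0764, 0.444] 1944
0.67 [0.1223, 0.2164] 3114
```

The wrist view shows the console cover with its corners at (262,17), (522,60), (489,232) and (250,198), and the bar at (366,252). The knob is at (434,178) with its line pointing down, the wooden prop at (60,260), and the pink one at (100,120). I'll go to the prop with the camera side turned away from the cover.

```bash
python3 - <<'E'
from h import *
p,r=cur()
def half(p,r,P,phi,n):
    o,a,p,r=plan(p,r,P,toolR(phi),n,False);show(o,a);return p,r
p,r=half(p,r,[.45,.12,.32],0.1,12)
p,r=half(p,r,[.400,.338,.19],1.72,12)
E
```

```text
12 [[-0.13,-1.48,0.33],[0.08,-1.48,0.33],[0.29,-1.46,0.33],[0.49,-1.4,0.33],[0.69,-1.32,0.33],[0.86,-1.2,0.34],[1.03,-1.08,0.33],[1.17,-0.92,0.33],[1.28,-0.74,0.33],[1.38,-0.55,0.33],[1.44,-0.36,0.33],[1.48,-0.15,0.33]]
[[0.0,0.0,-0.142],[0.0,0.0,-0.141],[0.0,0.0,-0.142],[0.0,0.0,-0.142],[0.0,0.0,-0.141],[0.0,0.0,-0.142],[0.0,0.0,-0.142],[0.0,0.0,-0.141],[0.0,0.0,-0.142],[0.0,0.0,-0.142],[0.0,0.0,-0.141],[0.0,0.0,-0.142]]
12 [[1.85,-0.23,1.08],[1.86,0.02,1.09],[1.85,0.26,1.08],[1.79,0.52,1.08],[1.71,0.75,1.09],[1.58,0.97,1.08],[1.45,1.18,1.08],[1.27,1.36,1.09],[1.08,1.52,1.08],[0.86,1.66,1.08],[0.63,1.75,1.09],[0.39,1.82,1.08]]
[[0.0,0.0,-0.135],[0.0,0.0,-0.135],[0.0,0.0,-0.135],[0.0,0.0,-0.135],[0.0,0.0,-0.135],[0.0,0.0,-0.135],[0.0,0.0,-0.135],[0.0,0.0,-0.135],[0.0,0.0,-0.135],[0.0,0.0,-0.135],[0.0,0.0,-0.135],[0.0,0.0,-0.135]]
```

Request:
{"method": "carry_out", "body": {
  "claw": [6,6,6,6,6,6,6,6,6,6,6,6],
  "delta_pos": [
    [-0.1,-1.5,0.3],
    [0.1,-1.5,0.3],
    [0.3,-1.5,0.3],
    [0.5,-1.4,0.3],
    [0.7,-1.3,0.3],
    [0.9,-1.2,0.3],
    [1.0,-1.1,0.3],
    [1.2,-0.9,0.3],
    [1.3,-0.7,0.3],
    [1.4,-0.6,0.3],
    [1.4,-0.4,0.3],
    [1.5,-0.2,0.3]
  ],
  "angular": [
    [0,0,-0.142],
    [0,0,-0.141],
    [0,0,-0.142],
    [0,0,-0.142],
    [0,0,-0.141],
    [0,0,-0.142],
    [0,0,-0.142],
    [0,0,-0.141],
    [0,0,-0.142],
    [0,0,-0.142],
    [0,0,-0.141],
    [0,0,-0.142]
  ]
}}

```text
clock: 5.3
position: [0.45, 0.1218, 0.3236]
ee_rot: [2.101, 2.336, 0.0]
force: [0.4, -0.3, 0.3]
width: 0.655
gripper_force: 0.0
```

Request:
{"method": "carry_out", "body": {
  "claw": [6,6,6,6,6,6,6,6,6,6,6,6],
  "delta_pos": [
    [1.9,-0.2,1.1],
    [1.9,0,1.1],
    [1.9,0.3,1.1],
    [1.8,0.5,1.1],
    [1.7,0.8,1.1],
    [1.6,1.0,1.1],
    [1.5,1.2,1.1],
    [1.3,1.4,1.1],
    [1.1,1.5,1.1],
    [0.9,1.7,1.1],
    [0.6,1.8,1.1],
    [0.4,1.8,1.1]
  ],
  "angular": [
    [0,0,-0.135],
    [0,0,-0.135],
    [0,0,-0.135],
    [0,0,-0.135],
    [0,0,-0.135],
    [0,0,-0.135],
    [0,0,-0.135],
    [0,0,-0.135],
    [0,0,-0.135],
    [0,0,-0.135],
    [0,0,-0.135],
    [0,0,-0.135]
  ]
}}

```text
clock: 6.5
position: [0.4, 0.3436, 0.1913]
ee_rot: [-0.242, 3.132, 0.0]
force: [-0.1, -0.4, -0.3]
width: 0.655
gripper_force: 0.0
```

```bash
python3 - <<'E'
from h import *
np.set_printoptions(precision=4,suppress=True)
s=arm.observe();print(s['clock'],s['position'],R.from_rotvec(s['ee_rot']).as_matrix()[:,1],s['joints'])
p=arm.get_image('wrist');save(p,'w2.png')
for r in arm.place_of('prop',p)[:3]:
    c=r['centre'];print(round(r['conf'],2),np.round([c[0]*512,c[1]*384]),onz(p,c,0))
cv2.imwrite('pics/w2b.png',cv2.resize(cv2.imread('pics/w2.png'),(768,576)))
E
```

```text
6.5 [0.4    0.3436 0.1913] [-0.1537  0.9881  0.0001] [-0.1495  0.4627 -0.9043  1.8049  0.4104  1.0745  0.5216]
0.89 [301. 283.] [0.5549 0.436  0.    ]
0.79 [255. 199.] [0.4342 0.348  0.    ]
0.79 [223.  88.] [0.3012 0.2874 0.    ]
```

View pics/w2b.png

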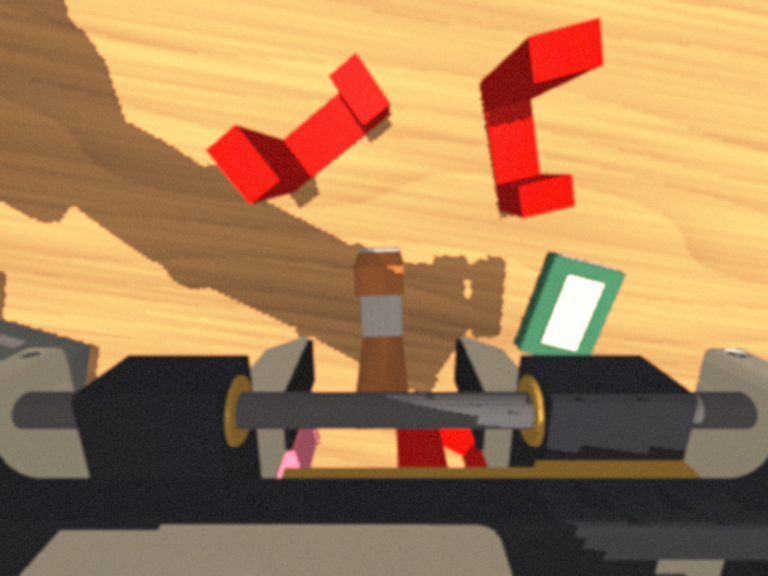

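```bash
python3 - <<'E'
from h import *
np.set_printoptions(precision=4,suppress=True)
p=arm.get_image('wrist')
g=lambda u,v,z:onz(p,[u/1.5/512,v/1.5/384],z)
for u,v,z in [(355,294,.065),(403,295,.065),(355,266,.065),(404,262,.065),(362,330,.008),(403,330,.008),(360,248,.008),(400,248,.008)]: print(u,v,g(u,v,z))
T=R.from_euler('z',.15)
for o in ([.434,.346,0],[.434,.340,0]):
  for m in ([-.023,.018,.065],[-.023,-.018,.065],[-.045,.018,.065],[-.045,-.018,.065],[-.047,.018,.008],[.0,-.018,.008],[.0,.018,.008]): print(np.round(proj(p,T.apply(m)+o)*1.5))
E
```

```text
355 294 [0.4115 0.3252 0.065 ]
403 295 [0.4068 0.36   0.065 ]
355 266 [0.3907 0.3224 0.065 ]
404 262 [0.3824 0.3566 0.065 ]
362 330 [0.462  0.3345 0.008 ]
403 330 [0.4563 0.3711 0.008 ]
360 248 [0.3882 0.3225 0.008 ]
400 248 [0.3829 0.356  0.008 ]
[403. 297.]
[354. 297.]
[404. 268.]
[354. 268.]
[401. 250.]
[359. 303.]
[400. 303.]
[395. 296.]
[346. 296.]
[395. 267.]
[345. 267.]
[394. 249.]
[352. 302.]
[393. 302.]
```

The prop pose holds against the picture: block top at (378,280), foot at (382,315), origin (.433,.346), yaw .15. I'll grip it with a slight backward lean so the gripper stays clear of the cover later.

Request:
{"method": "carry_out", "body": {
  "claw": [6,6,6,6,6,6,6,6,6,6,6,6,3,3,3,3,3],
  "delta_pos": [
    [0,0,0],
    [0,0,0],
    [0.3,-0.05,1.7],
    [0.4,-0.05,2.1],
    [0.4,-0.05,2.1],
    [0.4,-0.05,2.1],
    [0.4,-0.05,2.1],
    [0.4,-0.02,2.1],
    [0.3,0,1.8],
    [0.2,0,1.2],
    [0.1,0,0.6],
    [0,0,0],
    [0,0,0],
    [0,0,0],
    [0,0,0],
    [0,0,0],
    [0,0,0]
  ],
  "angular": [
    [0,-0.1,0],
    [0,-0.1,0],
    [0,0,0],
    [0,0,0],
    [0,0,0],
    [0,0,0],
    [0,0,0],
    [0,0,0],
    [0,0,0],
    [0,0,0],
    [0,0,0],
    [0,0,0],
    [0,0,0],
    [0,0,0],
    [0,0,0],
    [0,0,0],
    [0,0,0]
  ],
  "force": 25
}}

```text
clock: 8.35
position: [0.4036, 0.3408, 0.0316]
ee_rot: [-0.219, 2.933, 0.022]
force: [-0.9, -1.5, 5.6]
width: 0.394
gripper_force: 24.9
```

```bash
python3 - <<'E'
from h import *
np.set_printoptions(precision=4,suppress=True)
s=arm.observe();p,r=s['position'],R.from_rotvec(s['ee_rot']);print(s['clock'],p,r.as_matrix(),s['width'],s['gripper_force'],s['force'])
# prop origin rel. to TCP, assume yaw .15 origin: x from grip
C=np.array([.58,-.0595,0]);Y=-.17
def con(v): return R.from_euler('z',Y).apply(v)+C
g=toolR(Y+np.pi/2,-.2)
# keep TCP offset from prop origin in prop axes
off=R.from_euler('z',-.15).apply(p-np.array([.4325,.346,0]));print('off',off)
for name,q in (('stage',[-.1,.19,0]),('in',[.085-.02-.055,.06,.024])):
    print(name,con(q),con(np.array(q)+off))
st=con(np.array([-.1,.19,0])+off)
up=st+[0,0,.03]
o,a,p2,r2=plan(p,r,p+[0,0,.03],r,3,False);show(o,a)
o,a,p2,r2=plan(p2,r2,up,g,10);show(o,a)
o,a,p2,r2=plan(p2,r2,st,g,4,False);show(o,a)
E
```

```text
8.35 [0.4036 0.3408 0.0316] [[-0.9691 -0.1484  0.1972]
 [-0.1454  0.9889  0.0298]
 [-0.1995  0.0002 -0.9799]] 0.39408501166044 24.88481193780899 [-0.9083 -1.5368  5.6265]
off [-0.0293 -0.0009  0.0316]
stage [0.5136 0.1447 0.    ] [0.4845 0.1488 0.0316]
in [ 0.6    -0.0021  0.024 ] [0.571  0.0021 0.0556]
3 [[-0.2,0.0,-0.98],[-0.2,0.0,-0.98],[-0.2,0.0,-0.98]]
[[0.0,0.0,0.0],[0.0,0.0,0.0],[0.0,0.0,0.0]]
10 [[-0.14,-0.57,0.03],[-0.4,-1.53,0.08],[-0.64,-2.24,0.13],[-0.87,-2.69,0.18],[-1.07,-2.88,0.21],[-1.2,-2.83,0.25],[-1.23,-2.54,0.25],[-1.09,-2.05,0.22],[-0.79,-1.36,0.16],[-0.31,-0.49,0.06]]
[[0.002,0.0,0.009],[0.005,0.0,0.024],[0.007,0.0,0.035],[0.008,0.0,0.042],[0.01,0.0,0.046],[0.009,0.001,0.047],[0.009,0.0,0.042],[0.007,0.0,0.035],[0.005,0.0,0.024],[0.002,0.0,0.009]]
4 [[0.15,0.0,0.73],[0.15,0.0,0.74],[0.15,0.0,0.73],[0.15,0.0,0.74]]
[[0.0,0.0,0.0],[0.0,0.0,0.0],[0.0,0.0,0.0],[0.0,0.0,0.0]]
```

Request:
{"method": "carry_out", "body": {
  "claw": [3,3,3,3,3,3,3,3,3,3,3,3,3,3,3,3,3,3],
  "delta_pos": [
    [-0.2,0,-1.0],
    [-0.2,0,-1.0],
    [-0.2,0,-1.0],
    [-0.1,-0.6,0],
    [-0.4,-1.5,0.1],
    [-0.6,-2.2,0.1],
    [-0.9,-2.7,0.2],
    [-1.1,-2.9,0.2],
    [-1.2,-2.8,0.3],
    [-1.2,-2.5,0.3],
    [-1.1,-2.0,0.2],
    [-0.8,-1.4,0.1],
    [-0.3,-0.5,0],
    [0.2,0,0.8],
    [0.2,0,0.8],
    [0.1,0,0.8],
    [0.1,0,0.4],
    [0,0,0.1]
  ],
  "angular": [
    [0,0,0],
    [0,0,0],
    [0,0,0],
    [0.002,0,0.009],
    [0.005,0,0.024],
    [0.007,0,0.035],
    [0.008,0,0.042],
    [0.01,0,0.046],
    [0.009,0,0.047],
    [0.009,0,0.042],
    [0.007,0,0.035],
    [0.005,0,0.024],
    [0.002,0,0.009],
    [0,0,0],
    [0,0,0],
    [0,0,0],
    [0,0,0],
    [0,0,0]
  ]
}}

```text
clock: 10.15
position: [0.4828, 0.1503, 0.032]
ee_rot: [0.247, 2.933, -0.026]
force: [-2.2, -0.5, 1.4]
width: 0.393
gripper_force: 24.9
```

```bash
python3 - <<'E'
from h import *
np.set_printoptions(precision=4,suppress=True)
s=arm.observe();p,r=s['position'],R.from_rotvec(s['ee_rot']);print(s['clock'],p,r.as_matrix(),s['width'],s['force'])
q=arm.get_image('side');save(q,'s2.png')
cv2.imwrite('pics/s2b.png',cv2.resize(cv2.imread('pics/s2.png')[110:310,170:370],(600,600)))
# after release (2 rows) : rise and go to pull, phi=-.17
C=np.array([.58,-.0595,0]);con=lambda v:R.from_euler('z',-.17).apply(v)+C
o,a,p2,r2=plan(p,r,p+[-.01,0,.16],r,8);show(o,a)
pu=con([-.133,0,.0645-.019])
o,a,p2,r2=plan(p2,r2,pu+[0,0,.06],toolR(-.17),15);show(o,a); print('pull tcp',pu)
E
```

```text
10.15 [0.4828 0.1503 0.032 ] [[-0.9664  0.1676  0.1947]
 [ 0.1641  0.9859 -0.0339]
 [-0.1976 -0.0008 -0.9803]] 0.39332431308683957 [-2.2088 -0.4531  1.3754]
8 [[-0.09,-0.01,-0.68],[-0.25,-0.02,-1.8],[-0.35,-0.03,-2.54],[-0.41,-0.03,-2.92],[-0.4,-0.03,-2.91],[-0.35,-0.03,-2.55],[-0.25,-0.02,-1.8],[-0.1,-0.01,-0.68]]
[[0.0,0.0,0.0],[0.0,0.0,0.0],[0.0,0.0,0.0],[0.0,0.0,0.0],[0.0,0.0,0.0],[0.0,0.0,0.0],[0.0,0.0,0.0],[0.0,0.0,0.0]]
15 [[0.01,-0.24,0.11],[0.02,-0.68,0.31],[-0.03,-1.04,0.49],[-0.16,-1.33,0.64],[-0.37,-1.52,0.76],[-0.64,-1.6,0.86],[-0.92,-1.57,0.92],[-1.19,-1.41,0.94],[-1.38,-1.18,0.93],[-1.47,-0.88,0.87],[-1.45,-0.59,0.78],[-1.29,-0.32,0.65],[-1.03,-0.13,0.5],[-0.67,-0.03,0.31],[-0.24,0.01,0.11]]
[[0.002,0.002,0.02],[0.006,0.006,0.056],[0.008,0.008,0.087],[0.011,0.012,0.112],[0.013,0.013,0.131],[0.015,0.014,0.146],[0.015,0.016,0.153],[0.015,0.015,0.157],[0.016,0.015,0.153],[0.014,0.015,0.146],[0.013,0.013,0.131],[0.011,0.011,0.112],[0.009,0.009,0.087],[0.006,0.006,0.056],[0.002,0.002,0.02]]
pull tcp [ 0.4489 -0.037   0.0455]
```

View pics/s2b.png

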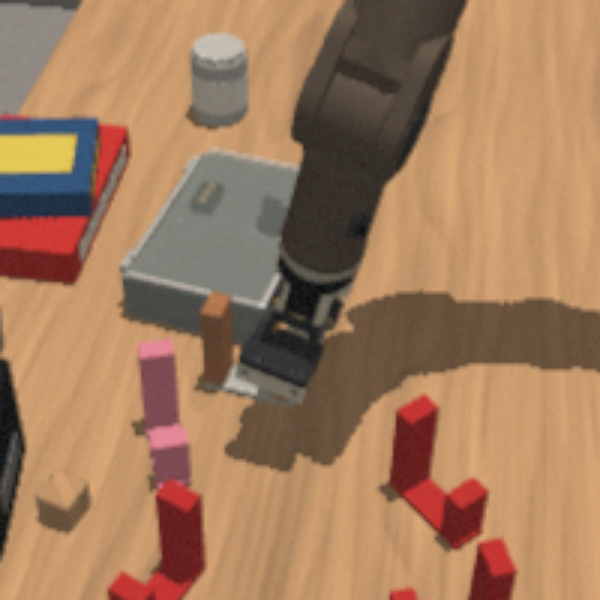

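The prop is staged upright beside the console (post at (215,340) in the crop, foot at (250,388)). Next I release it and go to the pull.

```bash
python3 - <<'E'
from h import *
p,r=cur()
C=np.array([.58,-.0595,0]);con=lambda v:R.from_euler('z',-.17).apply(v)+C
p2=p+r.apply([-.021,0,-.155])
o,a,p2,r2=plan(p2,r,con([-.133,0,.0645-.019+.06]),toolR(-.17),13,False);show(o,a)
E
```

```text
13 [[0.07,-1.46,0.64],[-0.12,-1.46,0.65],[-0.3,-1.42,0.67],[-0.47,-1.36,0.68],[-0.65,-1.29,0.7],[-0.8,-1.2,0.69],[-0.94,-1.08,0.7],[-1.08,-0.95,0.7],[-1.19,-0.8,0.7],[-1.29,-0.65,0.69],[-1.37,-0.48,0.68],[-1.42,-0.3,0.67],[-1.45,-0.12,0.66]]
[[0.012,0.012,0.121],[0.012,0.012,0.12],[0.012,0.012,0.121],[0.012,0.012,0.12],[0.012,0.012,0.121],[0.012,0.012,0.12],[0.012,0.012,0.121],[0.012,0.012,0.12],[0.012,0.012,0.121],[0.012,0.013,0.12],[0.012,0.012,0.121],[0.012,0.012,0.12],[0.012,0.012,0.121]]
```

Request:
{"method": "carry_out", "body": {
  "claw": [5.6,5.6,5.6,5.6,5.6,5.6,5.6,5.6,5.6,5.6],
  "delta_pos": [
    [0,0,0],
    [0,0,0],
    [0,0,0],
    [-0.1,0,-0.7],
    [-0.3,0,-1.8],
    [-0.4,0,-2.8],
    [-0.5,0,-3.4],
    [-0.4,0,-3.4],
    [-0.3,0,-2.4],
    [-0.1,0,-1.0]
  ],
  "angular": [
    [0,0,0],
    [0,0,0],
    [0,0,0],
    [0,0,0],
    [0,0,0],
    [0,0,0],
    [0,0,0],
    [0,0,0],
    [0,0,0],
    [0,0,0]
  ]
}}

```text
clock: 11.2
position: [0.4743, 0.152, 0.1917]
ee_rot: [0.25, 2.928, -0.024]
force: [0.4, -0.1, -0.4]
width: 0.611
gripper_force: 0.0
```

Request:
{"method": "carry_out", "body": {
  "claw": [3.2,3.2,3.2,3.2,3.2,3.2,3.2,3.2,3.2,3.2,3.2,3.2,3.2,3.2],
  "delta_pos": [
    [0.1,-1.5,0.6],
    [-0.1,-1.5,0.7],
    [-0.3,-1.4,0.7],
    [-0.5,-1.4,0.7],
    [-0.7,-1.3,0.7],
    [-0.8,-1.2,0.7],
    [-0.9,-1.1,0.7],
    [-1.1,-1.0,0.7],
    [-1.2,-0.8,0.7],
    [-1.3,-0.6,0.7],
    [-1.4,-0.5,0.7],
    [-1.4,-0.3,0.7],
    [-1.5,-0.1,0.7],
    [0,0,0]
  ],
  "angular": [
    [0.012,0.012,0.121],
    [0.012,0.012,0.12],
    [0.012,0.012,0.121],
    [0.012,0.012,0.12],
    [0.012,0.012,0.121],
    [0.012,0.012,0.12],
    [0.012,0.012,0.121],
    [0.012,0.012,0.12],
    [0.012,0.012,0.121],
    [0.012,0.012,0.12],
    [0.012,0.012,0.121],
    [0.012,0.012,0.12],
    [0.012,0.012,0.121],
    [0,0,0]
  ]
}}

```text
clock: 12.6
position: [0.4478, -0.0424, 0.1031]
ee_rot: [2.41, 2.015, -0.003]
force: [-0.5, 0.2, -0.5]
width: 0.346
gripper_force: 0.0
```

```bash
python3 - <<'E'
from h import *
np.set_printoptions(precision=4,suppress=True)
s=arm.observe();p,r=s['position'],R.from_rotvec(s['ee_rot']);print(s['clock'],p,r.as_matrix(),s['width'],s['force'])
w=arm.get_image('wrist');save(w,'w3.png')
for n,q in (('w',w),('s',arm.get_image('side'))):
  for l,z in (('cover_pull',.0645),('cover_hinge',.062),('console',0),('prop',0)):
    for d in arm.place_of(l,q)[:2]:
      c=d['centre'];print(n,l,round(d['conf'],2),np.round([c[0]*512,c[1]*384]),onz(q,c,z))
cv2.imwrite('pics/w3b.png',cv2.resize(cv2.imread('pics/w3.png'),(768,576)))
E
```

```text
12.6 [ 0.4478 -0.0424  0.1031] [[ 0.1775  0.9841 -0.0014]
 [ 0.9841 -0.1775 -0.0012]
 [-0.0015 -0.0012 -1.    ]] 0.3459934686512768 [-0.4816  0.2106 -0.5225]
w cover_pull 0.89 [259. 206.] [ 0.4525 -0.0342  0.0645]
w console 0.96 [390. 185.] [ 0.5818 -0.0576  0.    ]
s cover_pull 0.7 [279. 192.] [ 0.4578 -0.0298  0.0645]
s cover_hinge 0.83 [227. 178.] [ 0.6597 -0.0786  0.062 ]
s console 0.74 [246. 193.] [ 0.5878 -0.0796  0.    ]
s console 0.21 [192. 279.] [0.6743 0.343  0.    ]
s prop 0.88 [223. 263.] [0.5946 0.267  0.    ]
s prop 0.82 [315. 321.] [0.2917 0.4284 0.    ]
```

View pics/w3b.png

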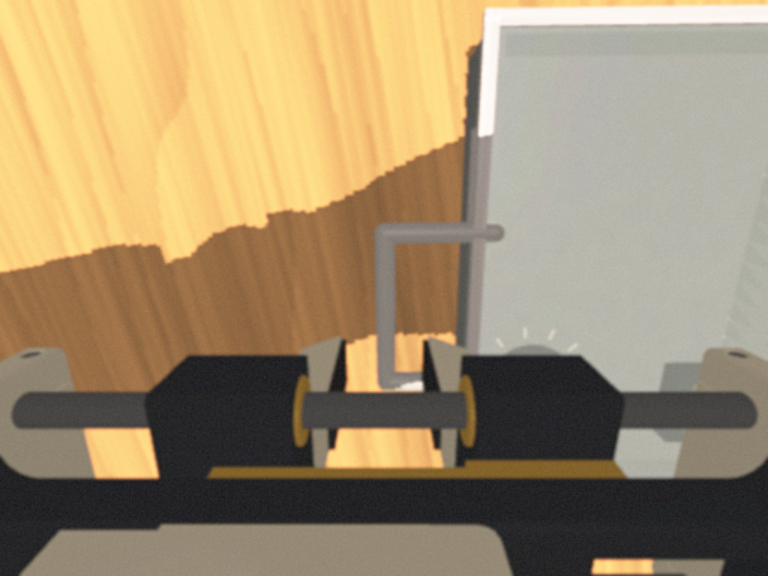

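The wrist view shows the bar at column 386, midway between the fingers at 341 and 425, with its ends at rows 232 and 380. I'll descend, close gently and work out the lift arc.

Request:
{"method": "carry_out", "body": {
  "claw": [3.2,3.2,3.2,3.2,3.2,3.2,0,0,0,0,0],
  "delta_pos": [
    [0.2,0,0.7],
    [0.3,0.1,1.4],
    [0.2,0,1.5],
    [0,0,1.3],
    [0,0,0.8],
    [0,0,0],
    [0,0,0],
    [0,0,0],
    [0,0,0],
    [0,0,0],
    [0,0,0]
  ],
  "angular": [
    [0,0,0],
    [0,0,0],
    [0,0,0],
    [0,0,0],
    [0,0,0],
    [0,0,0],
    [0,0,0],
    [0,0,0],
    [0,0,0],
    [0,0,0],
    [0,0,0]
  ],
  "force": 20
}}

```text
clock: 14.2
position: [0.45, -0.0333, 0.0475]
ee_rot: [2.404, 2.022, -0.001]
force: [-3.3, 0.8, 5.7]
width: 0.097
gripper_force: 20.0
```

```bash
python3 - <<'E'
from h import *
np.set_printoptions(precision=4,suppress=True)
s=arm.observe();print(s['clock'],s['position'],R.from_rotvec(s['ee_rot']).as_matrix()[:,1],s['width'],s['force'],s['gripper_force'])
st=[.006,.012,.018,.024]+[.03]*44+[.024,.018,.012,.006]
th=np.r_[0,np.cumsum(st)];print(th[-1],len(st))
x=-.218*np.cos(th)+.0025*np.sin(th);z=.218*np.sin(th)+.0025*np.cos(th)
dx=np.round(np.diff(np.round(x*100,1)),1);dz=np.round(np.diff(np.round(z*100,1)),1)
for i in range(0,len(st),18):print(round(th[min(i+18,len(st))],3),json.dumps([[0,float(a)+0.,float(-b)+0.] for a,b in zip(dx[i:i+18],dz[i:i+18])]).replace(' ',''))
E
```

```text
14.2 [ 0.45   -0.0333  0.0475] [ 0.9852 -0.1711 -0.0001] 0.09734384794860397 [-3.3101  0.7864  5.6942] 19.997662603855133
1.440000000000001 52
0.48 [[0,0.0,-0.2],[0,0.0,-0.2],[0,0.0,-0.4],[0,0.1,-0.6],[0,0.0,-0.6],[0,0.1,-0.7],[0,0.1,-0.6],[0,0.1,-0.6],[0,0.1,-0.7],[0,0.2,-0.6],[0,0.2,-0.7],[0,0.1,-0.6],[0,0.3,-0.6],[0,0.2,-0.6],[0,0.2,-0.6],[0,0.3,-0.6],[0,0.3,-0.6],[0,0.3,-0.6]]
1.02 [[0,0.3,-0.6],[0,0.3,-0.5],[0,0.4,-0.6],[0,0.3,-0.5],[0,0.4,-0.5],[0,0.4,-0.6],[0,0.4,-0.5],[0,0.5,-0.5],[0,0.4,-0.4],[0,0.5,-0.5],[0,0.5,-0.5],[0,0.4,-0.4],[0,0.5,-0.4],[0,0.5,-0.4],[0,0.6,-0.4],[0,0.5,-0.4],[0,0.5,-0.4],[0,0.6,-0.3]]
1.44 [[0,0.6,-0.3],[0,0.5,-0.3],[0,0.6,-0.3],[0,0.6,-0.3],[0,0.6,-0.3],[0,0.6,-0.2],[0,0.6,-0.2],[0,0.7,-0.2],[0,0.6,-0.2],[0,0.6,-0.2],[0,0.7,-0.1],[0,0.6,-0.2],[0,0.5,0.0],[0,0.4,-0.1],[0,0.3,0.0],[0,0.1,0.0]]
```

Request:
{"method": "carry_out", "body": {
  "claw": [0,0,0,0,0,0,0,0,0,0,0,0,0,0,0,0,0,0],
  "delta_pos": [
    [0,0.0,-0.2],
    [0,0.0,-0.2],
    [0,0.0,-0.4],
    [0,0.1,-0.6],
    [0,0.0,-0.6],
    [0,0.1,-0.7],
    [0,0.1,-0.6],
    [0,0.1,-0.6],
    [0,0.1,-0.7],
    [0,0.2,-0.6],
    [0,0.2,-0.7],
    [0,0.1,-0.6],
    [0,0.3,-0.6],
    [0,0.2,-0.6],
    [0,0.2,-0.6],
    [0,0.3,-0.6],
    [0,0.3,-0.6],
    [0,0.3,-0.6]
  ],
  "angular": [
    [0,0,0],
    [0,0,0],
    [0,0,0],
    [0,0,0],
    [0,0,0],
    [0,0,0],
    [0,0,0],
    [0,0,0],
    [0,0,0],
    [0,0,0],
    [0,0,0],
    [0,0,0],
    [0,0,0],
    [0,0,0],
    [0,0,0],
    [0,0,0],
    [0,0,0],
    [0,0,0]
  ]
}}

```text
clock: 16.0
position: [0.4745, -0.0374, 0.1483]
ee_rot: [-2.403, -2.022, 0.004]
force: [-9.4, 2.2, -2.7]
width: 0.098
gripper_force: 20.0
```

Request:
{"method": "carry_out", "body": {
  "claw": [0,0,0,0,0,0,0,0,0,0,0,0,0,0,0,0,0,0],
  "delta_pos": [
    [0,0.3,-0.6],
    [0,0.3,-0.5],
    [0,0.4,-0.6],
    [0,0.3,-0.5],
    [0,0.4,-0.5],
    [0,0.4,-0.6],
    [0,0.4,-0.5],
    [0,0.5,-0.5],
    [0,0.4,-0.4],
    [0,0.5,-0.5],
    [0,0.5,-0.5],
    [0,0.4,-0.4],
    [0,0.5,-0.4],
    [0,0.5,-0.4],
    [0,0.6,-0.4],
    [0,0.5,-0.4],
    [0,0.5,-0.4],
    [0,0.6,-0.3]
  ],
  "angular": [
    [0,0,0],
    [0,0,0],
    [0,0,0],
    [0,0,0],
    [0,0,0],
    [0,0,0],
    [0,0,0],
    [0,0,0],
    [0,0,0],
    [0,0,0],
    [0,0,0],
    [0,0,0],
    [0,0,0],
    [0,0,0],
    [0,0,0],
    [0,0,0],
    [0,0,0],
    [0,0,0]
  ]
}}

```text
clock: 17.8
position: [0.5533, -0.0509, 0.2347]
ee_rot: [-2.404, -2.023, 0.003]
force: [-21.3, 2.9, 22.9]
width: 0.095
gripper_force: 20.0
```

Request:
{"method": "carry_out", "body": {
  "claw": [0,0,0,0,0,0,0,0,0,0,0,0,0,0,0,0,0],
  "delta_pos": [
    [0,0.5,-0.4],
    [0,0.5,-0.4],
    [0,0.5,-0.4],
    [0,0.6,-0.3],
    [0,0.6,-0.3],
    [0,0.6,-0.2],
    [0,0.6,-0.2],
    [0,0.7,-0.2],
    [0,0.6,-0.2],
    [0,0.6,-0.2],
    [0,0.7,-0.1],
    [0,0.6,-0.2],
    [0,0.5,0.0],
    [0,0.4,-0.1],
    [0,0.3,0.0],
    [0,0.1,0.0],
    [0,0,0]
  ],
  "angular": [
    [0,0,0],
    [0,0,0],
    [0,0,0],
    [0,0,0],
    [0,0,0],
    [0,0,0],
    [0,0,0],
    [0,0,0],
    [0,0,0],
    [0,0,0],
    [0,0,0],
    [0,0,0],
    [0,0,0],
    [0,0,0],
    [0,0,0],
    [0,0,0],
    [0,0,0]
  ]
}}

```text
clock: 19.5
position: [0.6399, -0.0659, 0.2662]
ee_rot: [2.401, 2.019, 0.006]
force: [-1.7, 0.6, 6.2]
width: 0.1
gripper_force: 20.0
```

```bash
python3 - <<'E'
from h import *
np.set_printoptions(precision=4,suppress=True)
s=arm.observe();p,r=s['position'],R.from_rotvec(s['ee_rot']);print(s['clock'],p,r.as_matrix()[:,1],s['width'],s['force'],s['gripper_force'],s['joints'])
H=np.array([.6647,-.0739,.062]);d=R.from_euler('z',.17).apply(p+[0,0,.019]-H);print('rel hinge',d,np.arctan2(d[2],-d[0]))
q=arm.get_image('side');save(q,'s3.png')
cv2.imwrite('pics/s3b.png',cv2.resize(cv2.imread('pics/s3.png')[70:290,170:370],(600,660))[:600])
# plan: up 5cm, then to prop grasp hover, then down
G=np.array([.4828,.1503,.032]);g=toolR(-.17+np.pi/2,-.2)
p1=p+[0,0,.05]
o,a,p2,r2=plan(p1,r,G-g.apply([0,0,.155])+g.apply([-.021,0,0]),g,14,False);show(o,a)
print(p2,r2.as_matrix()[:,1])
E
```

```text
19.5 [ 0.6399 -0.0659  0.2662] [ 0.9852 -0.1716  0.0058] 0.09968989182343085 [-1.6836  0.6367  6.2403] 20.00656306743622 [ 0.2664  0.4672 -0.3782  1.4474  0.1771  1.2548 -0.3016]
rel hinge [-0.0258  0.0037  0.2232] 1.4557538216498493
14 [[1.33,-1.45,0.91],[1.49,-1.3,0.87],[1.64,-1.13,0.85],[1.76,-0.96,0.81],[1.87,-0.75,0.79],[1.95,-0.56,0.76],[2.01,-0.33,0.73],[2.04,-0.12,0.71],[2.06,0.1,0.69],[2.03,0.33,0.66],[1.99,0.54,0.65],[1.93,0.76,0.63],[1.84,0.96,0.63],[1.72,1.15,0.61]]
[[-0.011,-0.011,-0.112],[-0.011,-0.011,-0.112],[-0.011,-0.011,-0.112],[-0.011,-0.011,-0.112],[-0.011,-0.01,-0.112],[-0.01,-0.011,-0.112],[-0.011,-0.011,-0.112],[-0.011,-0.011,-0.112],[-0.011,-0.011,-0.112],[-0.011,-0.011,-0.112],[-0.011,-0.011,-0.112],[-0.011,-0.011,-0.112],[-0.011,-0.011,-0.112],[-0.011,-0.01,-0.112]]
[0.4728 0.152  0.1881] [0.169  0.9856 0.0003]
```

View pics/s3b.png

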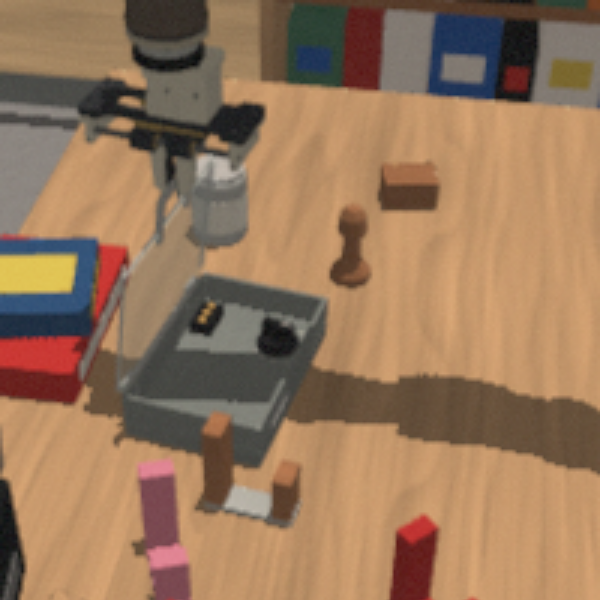

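The cover is up at about 1.44 rad, the prop stands at (240,480) in the crop, and the tray's near half is free. I'll release and go for the prop.

Request:
{"method": "carry_out", "body": {
  "claw": [3.4,3.4,3.4,3.4,3.4,5.6,5.6,5.6,5.6,5.6,5.6,5.6,5.6,5.6,5.6,5.6,5.6,5.6,5.6],
  "delta_pos": [
    [0,0,0],
    [0,0,-0.2],
    [0,0,-2.0],
    [0,0,-3.0],
    [0,0,-2.8],
    [1.3,-1.5,0.9],
    [1.5,-1.3,0.9],
    [1.6,-1.1,0.9],
    [1.8,-1.0,0.8],
    [1.9,-0.8,0.8],
    [2.0,-0.6,0.8],
    [2.0,-0.3,0.7],
    [2.0,-0.1,0.7],
    [2.1,0.1,0.7],
    [2.0,0.3,0.7],
    [2.0,0.5,0.6],
    [1.9,0.8,0.6],
    [1.8,1.0,0.6],
    [1.7,1.1,0.6]
  ],
  "angular": [
    [0,0,0],
    [0,0,0],
    [0,0,0],
    [0,0,0],
    [0,0,0],
    [-0.011,-0.011,-0.112],
    [-0.011,-0.011,-0.112],
    [-0.011,-0.011,-0.112],
    [-0.011,-0.011,-0.112],
    [-0.011,-0.011,-0.112],
    [-0.011,-0.011,-0.112],
    [-0.011,-0.011,-0.112],
    [-0.011,-0.011,-0.112],
    [-0.011,-0.011,-0.112],
    [-0.011,-0.011,-0.112],
    [-0.011,-0.011,-0.112],
    [-0.011,-0.011,-0.112],
    [-0.011,-0.011,-0.112],
    [-0.011,-0.011,-0.112]
  ],
  "force": 25
}}

```text
clock: 21.45
position: [0.4696, 0.1524, 0.2171]
ee_rot: [0.243, 2.933, -0.025]
force: [-0.1, 1.0, -0.7]
width: 0.611
gripper_force: 0.0
```

```bash
python3 - <<'E'
from h import *
np.set_printoptions(precision=4,suppress=True)
s=arm.observe();p,r=s['position'],R.from_rotvec(s['ee_rot']);print(s['clock'],p,r.as_matrix()[:,1],s['width'])
G=np.array([.4828,.1503,.032]);g=toolR(-.17+np.pi/2,-.2)
o,a,p2,r2=plan(p,r,G,g,9);show(o,a)
E
```

```text
21.45 [0.4696 0.1524 0.2171] [ 0.1644  0.9864 -0.0006] 0.6105191895653436
9 [[0.08,0.0,0.63],[0.22,0.0,1.69],[0.31,0.0,2.45],[0.37,0.01,2.91],[0.39,0.0,3.05],[0.37,0.0,2.91],[0.32,0.0,2.45],[0.22,0.0,1.69],[0.08,0.0,0.63]]
[[0.0,0.0,0.0],[0.0,0.0,0.001],[0.0,0.0,0.0],[0.0,0.0,0.001],[0.0,-0.001,0.001],[0.0,0.0,0.001],[0.0,0.0,0.0],[0.0,0.0,0.001],[0.0,0.0,0.0]]
```

Request:
{"method": "carry_out", "body": {
  "claw": [5.6,5.6,5.6,5.6,5.6,5.6,5.6,5.6,5.6,3,3,3,3,3,3,3,3,3],
  "delta_pos": [
    [0.1,0,0.7],
    [0.2,0,1.7],
    [0.3,0,2.5],
    [0.4,0,2.9],
    [0.4,0,3.0],
    [0.4,0,2.9],
    [0.3,0,2.4],
    [0.2,0,1.7],
    [0.1,0,0.6],
    [0,0,0],
    [0,0,0],
    [0,0,0],
    [-0.1,0,-0.5],
    [-0.3,0,-1.6],
    [-0.4,0,-2.0],
    [-0.4,0,-2.0],
    [-0.3,0,-1.5],
    [-0.1,0,-0.5]
  ],
  "angular": [
    [0,0,0],
    [0,0,0],
    [0,0,0],
    [0,0,0],
    [0,0,0],
    [0,0,0],
    [0,0,0],
    [0,0,0],
    [0,0,0],
    [0,0,0],
    [0,0,0],
    [0,0,0],
    [0,0,0],
    [0,0,0],
    [0,0,0],
    [0,0,0],
    [0,0,0],
    [0,0,0]
  ]
}}

```text
clock: 23.25
position: [0.4822, 0.1497, 0.1164]
ee_rot: [0.25, 2.932, -0.025]
force: [-0.0, -0.2, -4.0]
width: 0.393
gripper_force: 25.0
```

```bash
python3 - <<'E'
from h import *
np.set_printoptions(precision=4,suppress=True)
s=arm.observe();p,r=s['position'],R.from_rotvec(s['ee_rot']);print(s['clock'],p,r.as_matrix()[:,1],s['width'],s['gripper_force'])
q=arm.get_image('side');save(q,'s4.png')
cv2.imwrite('pics/s4b.png',cv2.resize(cv2.imread('pics/s4.png')[90:270,170:370],(660,594)))
C=np.array([.5805,-.0595,0]);con=lambda v:R.from_euler('z',-.17).apply(v)+C
off=np.array([-.0293,-.0009,.0316])
# target: post edge 30 short first, above floor
t=con(np.array([.085-.030-.055,.06,.024])+off)
p1=np.array([t[0],t[1],p[2]])
print(t,(r.inv().apply(p1-p)*100),r.inv().apply(t-p1)*100)
print(r.inv().apply(con([.01,0,0])-con([0,0,0]))*100)
E
```

```text
23.25 [0.4822 0.1497 0.1164] [0.1692 0.9856 0.0003] 0.39287462096280346 24.995325207710266
[0.5616 0.0037 0.0556] [-10.0976 -13.0465   2.0378] [ 1.2052 -0.0019  5.9602]
[-0.9802  0.0001  0.1982]
```

View pics/s4b.png

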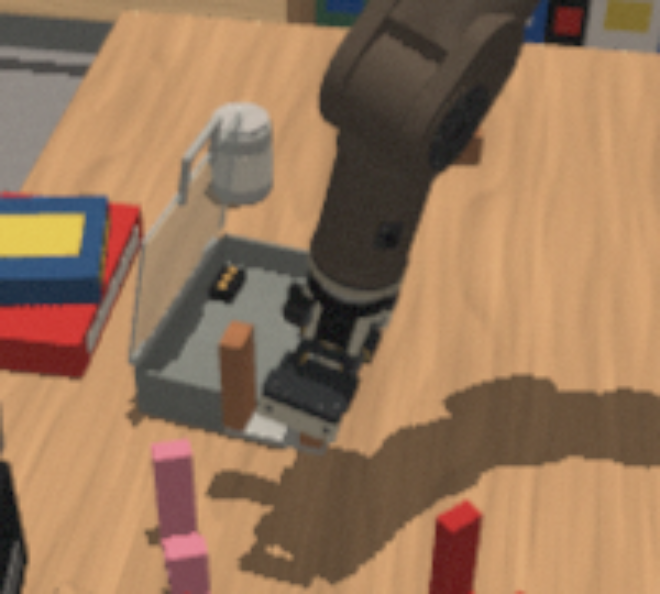

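Request:
{"method": "carry_out", "body": {
  "claw": [3,3,3,3,3,3,3,3,3,3,3,3,3],
  "delta_pos": [
    [-0.3,-0.4,0.1],
    [-0.9,-1.3,0.2],
    [-1.4,-2.2,0.3],
    [-1.7,-2.6,0.3],
    [-1.7,-2.6,0.3],
    [-1.4,-2.2,0.3],
    [-0.9,-1.3,0.2],
    [-0.3,-0.4,0],
    [0.2,0,0.8],
    [0.3,0,1.6],
    [0.3,0,1.6],
    [0.3,0,1.2],
    [0.1,0,0.6]
  ],
  "angular": [
    [0,0,0],
    [0,0,0],
    [0,0,0],
    [0,0,0],
    [0,0,0],
    [0,0,0],
    [0,0,0],
    [0,0,0],
    [0,0,0],
    [0,0,0],
    [0,0,0],
    [0,0,0],
    [0,0,0]
  ]
}}

```text
clock: 24.6
position: [0.5449, 0.008, 0.055]
ee_rot: [0.245, 2.935, -0.026]
force: [-13.3, -2.0, 32.9]
width: 0.393
gripper_force: 25.0
```

```bash
python3 - <<'E'
from h import *
np.set_printoptions(precision=4,suppress=True)
s=arm.observe();p,r=s['position'],R.from_rotvec(s['ee_rot']);print(s['clock'],p,r.as_matrix()[:,1],s['width'],s['force'])
q=arm.get_image('side');save(q,'s5.png')
cv2.imwrite('pics/s5b.png',cv2.resize(cv2.imread('pics/s5.png')[110:250,190:340],(640,597)))
C=np.array([.5805,-.0595,0]);con=lambda v:R.from_euler('z',-.17).apply(v)+C
off=np.array([-.0293,-.0009,.0316])
v=R.from_euler('z',.17).apply(p-C)-off;print('prop in console',v,'short',.085-.055-v[0])
E
```

```text
24.6 [0.5449 0.008  0.055 ] [ 0.1661  0.9861 -0.0014] 0.3929575422009005 [-13.3249  -2.0405  32.9205]
prop in console [-0.0172  0.0614  0.0234] short 0.04717491591407518
```

View pics/s5b.png

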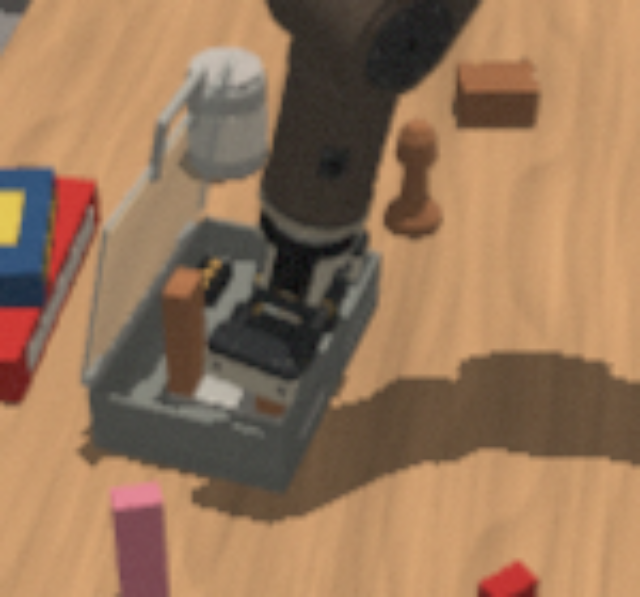

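The prop is inside the tray with its post at (185,330), still short of the cover. I'll relieve the down-press, then ease forward.

Request:
{"method": "carry_out", "body": {
  "claw": [3,3,3,3,3,3,3,3,3,3,3,3,3,3],
  "delta_pos": [
    [-0.05,0,-0.3],
    [-0.2,0,0.04],
    [-0.25,0,0.05],
    [-0.25,0,0.05],
    [-0.25,0,0.05],
    [-0.25,0,0.05],
    [-0.25,0,0.05],
    [-0.15,0,0.03],
    [-0.15,0,0.03],
    [-0.15,0,0.03],
    [-0.15,0,0.03],
    [-0.15,0,0.03],
    [-0.15,0,0.03],
    [-0.1,0,0.02]
  ],
  "angular": [
    [0,0,0],
    [0,0,0],
    [0,0,0],
    [0,0,0],
    [0,0,0],
    [0,0,0],
    [0,0,0],
    [0,0,0],
    [0,0,0],
    [0,0,0],
    [0,0,0],
    [0,0,0],
    [0,0,0],
    [0,0,0]
  ]
}}

```text
clock: 26.05
position: [0.5704, 0.0025, 0.0586]
ee_rot: [0.249, 2.934, -0.026]
force: [1.3, -0.2, -3.3]
width: 0.388
gripper_force: 25.0
```

```bash
cat > st.py <<'E'
from h import *
np.set_printoptions(precision=4,suppress=True)
s=arm.observe();p,r=s['position'],R.from_rotvec(s['ee_rot']);print(s['clock'],p,r.as_matrix()[:,1],s['width'],'F con',R.from_euler('z',.17).apply(s['force']))
C=np.array([.5805,-.0595,0])
off=np.array([-.0293,-.0009,.0316])
v=R.from_euler('z',.17).apply(p-C)-off;print('prop in console',v,'short',.085-.055-v[0])
q=arm.get_image('side')
H=np.array([.6647,-.0739,.062])
for l in ('cover_pull',):
    for d in arm.place_of(l,q)[:2]:
        # angle whose bar projection is nearest
        th=np.linspace(.9,1.46,300)
        X=[H+R.from_euler('z',-.17).apply([-.218*np.cos(t)+.0025*np.sin(t),0,.218*np.sin(t)]) for t in th]
        e=[np.linalg.norm(proj(q,x)-np.array(d['centre'])*[512,384]) for x in X];print(l,d['conf'],'theta',th[np.argmin(e)],min(e))
E
python3 st.py
```

```text
26.05 [0.5704 0.0025 0.0586] [ 0.1687  0.9857 -0.0006] 0.38842072382645354 F con [ 1.3258 -0.0124 -3.3319]
prop in console [0.0089 0.0603 0.027 ] short 0.021120040922790906
cover_pull 0.65 theta 1.0797993311036789 11.0931774953406
cover_pull 0.59 theta 1.3532441471571905 0.8824284136628768
```

Request:
{"method": "carry_out", "body": {
  "claw": [3,3,3,3,3,3,3,3,3,3,3],
  "delta_pos": [
    [0.03,0,0.15],
    [0.02,0,0.1],
    [0.01,0,0.05],
    [-0.05,0,0.01],
    [-0.05,0,0.01],
    [-0.05,0,0.01],
    [-0.05,0,0.01],
    [-0.05,0,0.01],
    [-0.05,0,0.01],
    [-0.05,0,0.01],
    [-0.05,0,0.01]
  ],
  "angular": [
    [0,0,0],
    [0,0,0],
    [0,0,0],
    [0,0,0],
    [0,0,0],
    [0,0,0],
    [0,0,0],
    [0,0,0],
    [0,0,0],
    [0,0,0],
    [0,0,0]
  ]
}}

```text
clock: 27.25
position: [0.5739, 0.0019, 0.0554]
ee_rot: [0.249, 2.935, -0.026]
force: [-3.4, 0.5, -3.1]
width: 0.391
gripper_force: 25.0
```

```bash
python3 st.py
```

```text
27.25 [0.5739 0.0019 0.0554] [ 0.1685  0.9857 -0.0009] 0.3907714307062705 F con [-3.4613 -0.1364 -3.0913]
prop in console [0.0124 0.0603 0.0238] short 0.017612310710355114
cover_pull 0.63 theta 1.3981939799331102 1.247549212335737
```

Request:
{"method": "carry_out", "body": {
  "claw": [3,3,3,3],
  "delta_pos": [
    [0.01,0,0.05],
    [0.01,0,0.05],
    [0,0,0],
    [0,0,0]
  ],
  "angular": [
    [0,0,0],
    [0,0,0],
    [0,0,0],
    [0,0,0]
  ]
}}

```text
clock: 27.75
position: [0.5746, 0.0019, 0.0548]
ee_rot: [0.249, 2.934, -0.026]
force: [-3.9, 0.2, 1.3]
width: 0.39
gripper_force: 25.0
```

```bash
python3 st.py
```

```text
27.75 [0.5746 0.0019 0.0548] [ 0.1687  0.9857 -0.0006] 0.3903798643456998 F con [-3.8911 -0.4897  1.3118]
prop in console [0.0131 0.0604 0.0232] short 0.016859224060125425
cover_pull 0.93 theta 1.3513712374581939 0.1449461972678088
```

Request:
{"method": "carry_out", "body": {
  "claw": [5.2,5.2,5.2,5.2,5.2,5.2,5.2,5.2,5.2,5.2],
  "delta_pos": [
    [0,0,0],
    [0,0,0],
    [0,0,0],
    [0,0,-0.5],
    [0,0,-1.5],
    [0,0,-2.5],
    [0,0,-2.5],
    [0,0,-2.0],
    [0,0,-1.0],
    [0,0,0]
  ],
  "angular": [
    [0,0,0],
    [0,0,0],
    [0,0,0],
    [0,0,0],
    [0,0,0],
    [0,0,0],
    [0,0,0],
    [0,0,0],
    [0,0,0],
    [0,0,0]
  ]
}}

```text
clock: 28.85
position: [0.5556, 0.0053, 0.1545]
ee_rot: [0.249, 2.931, -0.026]
force: [-0.2, -0.3, 0.7]
width: 0.563
gripper_force: 0.0
```

```bash
python3 st.py; python3 - <<'E'
from h import *
q=arm.get_image('side');save(q,'s6.png')
cv2.imwrite('pics/s6b.png',cv2.resize(cv2.imread('pics/s6.png')[110:250,190:340],(640,597)))
p,r=cur()
K=np.array([.530,-.1168,0])
P=K+[-.06,.0,.17]
o,a,p2,r2=plan(p,r,P,toolR(1.33),12);show(o,a)
E
```

```text
28.85 [0.5556 0.0053 0.1545] [ 0.1689  0.9856 -0.0004] 0.5632590403421716 F con [-0.1148 -0.3133  0.695 ]
prop in console [-0.0062  0.0606  0.1229] short 0.03618589285627536
cover_pull 0.6 theta 1.3719732441471573 0.4633146428623204
cover_pull 0.41 theta 0.9 46.81187347980154
12 [[0.11,-0.26,-0.06],[0.32,-0.73,-0.16],[0.48,-1.11,-0.24],[0.59,-1.39,-0.29],[0.66,-1.58,-0.31],[0.7,-1.68,-0.31],[0.7,-1.69,-0.3],[0.64,-1.6,-0.26],[0.57,-1.42,-0.22],[0.44,-1.13,-0.16],[0.29,-0.75,-0.1],[0.11,-0.27,-0.04]]
[[0.0,0.004,0.001],[0.0,0.011,0.004],[0.001,0.016,0.006],[0.001,0.02,0.007],[0.0,0.023,0.009],[0.001,0.024,0.008],[0.001,0.025,0.009],[0.0,0.023,0.009],[0.001,0.02,0.007],[0.0,0.016,0.006],[0.001,0.011,0.004],[0.0,0.003,0.001]]
```

View pics/s6b.png

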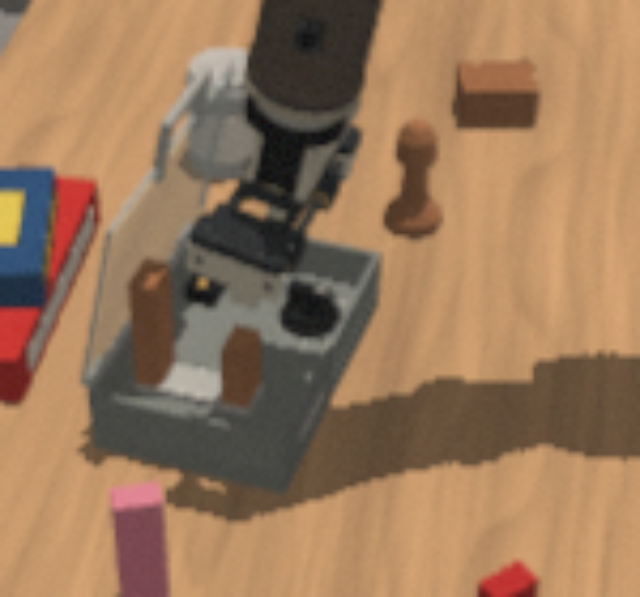

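The cover now rests on the freed prop at about 1.36 rad (post at (152,320), block at (240,365), knob at (310,310) in the crop). I've used all my picture views, so I'll measure the knob bar numerically.

```bash
python3 - <<'E'
from h import *
np.set_printoptions(precision=3,suppress=True,linewidth=200)
K=np.array([.530,-.1168,.059])
w=arm.get_image('wrist');t=arm.get_image('top');s=arm.get_image('side')
T1=np.array([[-0.0268,-0.9581,-0.2853,0.5382],[-0.9996,0.0255,0.0082,-0.0579],[-0.0005,0.2854,-0.9584,0.5187],[0,0,0,1]])
old={'mtx':w['mtx'],'T':T1,'frame':cv2.cvtColor(cv2.imread('pics/w1.png'),cv2.COLOR_BGR2RGB)}
for n,q in (('old',old),('w',w),('t',t),('s',s)):
    c=proj(q,K);print(n,c)
    if not(10<c[0]<500 and 10<c[1]<375):continue
    g=cv2.cvtColor(q['frame'],cv2.COLOR_RGB2GRAY)
    u,v=np.round(c).astype(int)
    if n in('old','s','w'):
        print(g[v-11:v+14,u-14:u+15])
    if n!='old':
        for d in arm.place_of('knob_grip',q)[:1]: print(d['conf'],np.array(d['centre'])*[512,384],onz(q,d['centre'],.056))
E
```

```text
old [292.204 117.934]
[[117 115 116 115 119 118 114 119 114 110 117 112 113 114 118 115 113 120 110 113 115 116 116 131 142 148 153 150 151]
 [112 117 116 119 119 118 116 120 114 116 112 115 116 119 113 117 115 118 115 118 112 113 111 126 134 146 147 149 150]
 [117 116 117 115 114 115 121 119 114 116 113 116 115 117 115 120 114 112 114 114 116 115 117 119 127 140 148 152 145]
 [117 112 118 116 115 117 117 114 117 112 113 116 113 118 116 116 118 118 112 117 119 117 113 116 121 135 143 152 151]
 [117 116 115 119 119 116 114 111 113 116 110 119 117 121 119 118 112 114 114 116 116 117 112 115 119 131 144 150 151]
 [114 118 119 120 119 120 114 118 118 113 116 117 115 114 116 118 117 111 116 116 119 116 114 115 112 127 144 152 153]
 [113 115 118 119 115 115 118 115 112 115 115 116 121 112 114 116 119 117 112 119 115 118 115 113 117 125 139 145 152]
 [114 115 117 113 123 115 116 113 118 115 111 115 119 121 118 115 116 115 118 113 119 115 112 115 115 118 136 149 154]
 [117 118 115 116 116 117 117 111 110 115 114 117 116 117 117 115 116 113 114 112 114 118 111 114 114 119 134 145 149]
 [114 1
[... 7301 characters left out ...]
130 132 122  92  37  30  32  34  32  36  29  37  27  26  34  27  32  70 112 106  73  74  74  76  87 126]
 [132 131 130 131 134 129 106  39  34  29  30  30  31  37  35  35  27  25  31  49  91 114  83  75  79  82  71  99 146]
 [123 127 134 133 132 131 128  60  34  32  24  23  29  33  28  24  31  28  36  73 116 106  74  74  75  78  83 123 150]
 [ 96 103 127 130 128 132 135 105  75  34  34  30  38  35  34  34  33  28  59 104 124  81  74  76  79  72 103 144 151]
 [ 69  88 123 131 129 133 131 134 129 102  74  40  35  37  43  43  62  93 111 122 107  71  75  75  75  86 125 153 150]
 [ 71  76 107 133 132 130 132 134 138 129 120 111 117 104 107  99  85 126 136 122  83  72  76  81  75 103 145 150 152]]
```

```bash
python3 - <<'E'
from h import *
np.set_printoptions(precision=4,suppress=True)
w=arm.get_image('wrist')
g=cv2.cvtColor(w['frame'],cv2.COLOR_RGB2GRAY).astype(float)
B=(g>180).astype(np.uint8)
n,l,st,ce=cv2.connectedComponentsWithStats(B);i=l[170,126]
print('line comp',st[i])
ys,xs=np.nonzero(l==i)
m=[];
for y in np.unique(ys):
    k=xs[ys==y];m.append(onz(w,[(k.mean()+.5)/512,(y+.5)/384],.059))
m=np.array(m);print(m[0],m[-1],len(m))
d=m[0]-m[-1];print('line dir (to -x end)',np.arctan2(d[1],d[0]))
p,r=cur();print(p)
K=np.array([.5295,-.116,0]);psi=np.arctan2(-d[1],-d[0]);phi=psi+np.pi/2;print('bar yaw',psi,'phi',phi)
P=K+[0,0,.13]
o,a,p2,r2=plan(p,r,P,toolR(phi),12);show(o,a)
E
```

```text
line comp [123 156   5  16  62]
[ 0.5136 -0.1078  0.059 ] [ 0.5278 -0.1127  0.059 ] 16
line dir (to -x end) 2.810666630420022
[0.5548 0.0053 0.1522]
bar yaw -0.33092602316977154 phi 1.239870303625125
12 [[0.02,-0.24,0.04],[0.04,-0.68,0.12],[0.06,-1.02,0.17],[0.05,-1.27,0.22],[0.03,-1.45,0.25],[0.0,-1.54,0.27],[-0.05,-1.53,0.28],[-0.07,-1.45,0.26],[-0.09,-1.27,0.23],[-0.1,-1.02,0.18],[-0.08,-0.67,0.12],[-0.02,-0.24,0.05]]
[[0.0,0.004,0.003],[0.001,0.011,0.009],[0.001,0.016,0.013],[0.002,0.02,0.017],[0.002,0.023,0.019],[0.002,0.024,0.02],[0.002,0.024,0.02],[0.001,0.023,0.018],[0.002,0.021,0.017],[0.001,0.016,0.013],[0.001,0.01,0.009],[0.0,0.004,0.003]]
```

Request:
{"method": "carry_out", "body": {
  "claw": [4,4,4,4,4,4,4,4,4,4,4,4,4],
  "delta_pos": [
    [0,-0.2,0],
    [0,-0.7,0.1],
    [0.1,-1.0,0.2],
    [0,-1.2,0.2],
    [0,-1.4,0.2],
    [0,-1.5,0.3],
    [0,-1.5,0.3],
    [-0.1,-1.4,0.3],
    [-0.1,-1.3,0.2],
    [-0.1,-1.0,0.2],
    [-0.1,-0.6,0.1],
    [0,-0.2,0],
    [0,0,0]
  ],
  "angular": [
    [0,0.004,0.003],
    [0.001,0.011,0.009],
    [0.001,0.016,0.013],
    [0.002,0.02,0.017],
    [0.002,0.023,0.019],
    [0.002,0.024,0.02],
    [0.002,0.024,0.02],
    [0.001,0.023,0.018],
    [0.002,0.021,0.017],
    [0.001,0.016,0.013],
    [0.001,0.01,0.009],
    [0,0.004,0.003],
    [0,0,0]
  ],
  "force": 15
}}

```text
clock: 30.65
position: [0.5314, -0.1124, 0.1315]
ee_rot: [0.517, 3.098, 0.001]
force: [0.3, 0.2, 0.0]
width: 0.431
gripper_force: 0.0
```

```bash
python3 st.py; python3 - <<'E'
from h import *
p,r=cur();print(r.as_matrix().round(3))
K=np.array([.530,-.1145,0])
o,a,p2,r2=plan(p,r,K+[0,0,.038],toolR(1.24),9);show(o,a)
E
```

```text
30.65 [ 0.5314 -0.1124  0.1315] [0.3248 0.9458 0.0007] 0.4310371028374446 F con [0.2561 0.2247 0.0076]
prop in console [-0.0102 -0.0595  0.0999] short 0.040163342260415055
cover_pull 0.71 theta 1.394448160535117 0.50597176053087
cover_pull 0.44 theta 0.9 54.53257367728173
[[-0.946  0.324  0.002]
 [ 0.324  0.946  0.   ]
 [-0.001  0.001 -1.   ]]
9 [[0.0,-0.01,0.32],[0.01,-0.03,0.86],[0.0,-0.04,1.25],[0.01,-0.05,1.47],[0.01,-0.05,1.56],[0.01,-0.05,1.47],[0.01,-0.04,1.25],[0.0,-0.02,0.86],[0.0,-0.02,0.32]]
[[0.0,0.0,0.0],[0.0,0.0,0.0],[0.0,0.0,0.0],[0.0,0.001,0.0],[0.0,0.0,0.001],[0.001,0.0,0.0],[0.0,0.0,0.0],[0.0,0.0,0.0],[0.0,0.0,0.0]]
```

Request:
{"method": "carry_out", "body": {
  "claw": [4,4,4,4,4,4,4,4,4,0.8,0.8,0.8,0.8,0.8],
  "delta_pos": [
    [0,0,0.3],
    [0,0,0.9],
    [0,-0.1,1.3],
    [0,0,1.5],
    [0,-0.1,1.5],
    [0.1,0,1.5],
    [0,-0.1,1.2],
    [0,0,0.8],
    [0,0,0.3],
    [0,0,0],
    [0,0,0],
    [0,0,0],
    [0,0,0],
    [0,0,0]
  ],
  "angular": [
    [0,0,0],
    [0,0,0],
    [0,0,0],
    [0,0,0],
    [0,0,0],
    [0,0,0],
    [0,0,0],
    [0,0,0],
    [0,0,0],
    [0,0,0],
    [0,0,0],
    [0,0,0],
    [0,0,0],
    [0,0,0]
  ],
  "force": 12
}}

```text
clock: 32.15
position: [0.5304, -0.1139, 0.0391]
ee_rot: [0.516, 3.096, 0.003]
force: [1.6, 4.2, 2.0]
width: 0.151
gripper_force: 12.0
```

```bash
cat > kn.py <<'E'
from h import *
np.set_printoptions(precision=4,suppress=True)
s=arm.observe();y=R.from_rotvec(s['ee_rot']).as_matrix()[:,1]
print(s['clock'],s['position'],'phi',np.arctan2(y[1],y[0]),'w',s['width']*9.2,'F',s['force'],'M',s['ft_torque'],s['gripper_force'],s['joints'][6])
E
python3 kn.py
```

```text
32.15 [ 0.5304 -0.1139  0.0391] phi 1.2407796615394506 w 1.3895872876055109 F [1.6035 4.2295 2.0272] M [ 1.0499 -0.4861  0.0084] 11.999232172966003 0.8897134284431164
```

Request:
{"method": "carry_out", "body": {
  "claw": [0.8,0.8,0.8,0.8,0.8,0.8,0.8,0.8,0.8,0.8,0.8,0.8,0.8,0.8],
  "delta_pos": [
    [0,0.04,0],
    [0,0,0],
    [0,0,0],
    [0,0,0],
    [0,0,0],
    [0,0,0],
    [0,0,0],
    [0,0,0],
    [0,0,0],
    [0,0,0],
    [0,0,0],
    [0,0,0],
    [0,0,0],
    [0,0,0]
  ],
  "angular": [
    [0,0,0.01],
    [0,0,0.02],
    [0,0,0.04],
    [0,0,0.05],
    [0,0,0.06],
    [0,0,0.06],
    [0,0,0.06],
    [0,0,0.06],
    [0,0,0.06],
    [0,0,0.06],
    [0,0,0.05],
    [0,0,0.04],
    [0,0,0.03],
    [0,0,0.02]
  ]
}}

```text
clock: 33.55
position: [0.5305, -0.1139, 0.039]
ee_rot: [1.439, 2.79, 0.003]
force: [1.9, 4.5, 5.5]
width: 0.151
gripper_force: 12.0
```

```bash
python3 kn.py
```

```text
33.55 [ 0.5305 -0.1139  0.039 ] phi 0.6184382393068595 w 1.38484955668739 F [1.8968 4.4734 5.52  ] M [ 1.2666 -0.4784  0.0295] 12.00156345963478 0.3852786107362423
```

Request:
{"method": "carry_out", "body": {
  "claw": [0.8,0.8,0.8,0.8,0.8,0.8],
  "delta_pos": [
    [0,0.0,0],
    [0,0,0],
    [0,0,0],
    [0,0,0],
    [0,0,0],
    [0,0,0]
  ],
  "angular": [
    [0,0,0.03],
    [0,0,0.03],
    [0,0,0.03],
    [0,0,0.03],
    [0,0,0.03],
    [0,0,0.03]
  ]
}}

```text
clock: 34.15
position: [0.5305, -0.1138, 0.039]
ee_rot: [1.684, 2.65, 0.003]
force: [2.0, 5.9, 4.9]
width: 0.152
gripper_force: 12.0
```

```bash
python3 kn.py
```

```text
34.15 [ 0.5305 -0.1138  0.039 ] phi 0.4384526924131452 w 1.3995713464004866 F [1.9945 5.8985 4.9162] M [ 1.2    -0.4604  0.0505] 12.001331895589828 0.24102572557725688
```

Request:
{"method": "carry_out", "body": {
  "claw": [0.8,0.8,0.8,0.8],
  "delta_pos": [
    [0,0.0,0],
    [0,0,0],
    [0,0,0],
    [0,0,0]
  ],
  "angular": [
    [0,0,0.02],
    [0,0,0.02],
    [0,0,0.02],
    [0,0,0.02]
  ]
}}

```text
clock: 34.55
position: [0.5305, -0.1138, 0.039]
ee_rot: [1.788, 2.581, 0.003]
force: [1.5, 4.9, 4.8]
width: 0.152
gripper_force: 12.0
```

```bash
python3 kn.py
```

```text
34.55 [ 0.5305 -0.1138  0.039 ] phi 0.35884036783861145 w 1.3962786492729256 F [1.4612 4.8996 4.8041] M [ 1.2357 -0.4942  0.0483] 12.001221925020218 0.177434726021608
```

Request:
{"method": "carry_out", "body": {
  "claw": [0.8,0.8,0.8,0.8,0.8],
  "delta_pos": [
    [0,0,0],
    [0,0,0],
    [0,0,0],
    [0,0,0],
    [0,0,0]
  ],
  "angular": [
    [0,0,0.02],
    [0,0,0.02],
    [0,0,0.02],
    [0,0,0.02],
    [0,0,0.02]
  ],
  "force": 20
}}

```text
clock: 35.05
position: [0.5305, -0.1138, 0.039]
ee_rot: [1.915, 2.488, 0.004]
force: [1.5, 5.7, 3.9]
width: 0.147
gripper_force: 20.0
```

```bash
python3 kn.py
```

```text
35.05 [ 0.5305 -0.1138  0.039 ] phi 0.25892409196687666 w 1.3506824474297767 F [1.4861 5.6795 3.9298] M [ 1.2195 -0.5048  0.0405] 20.001386404037476 0.09774933505901798
```

Request:
{"method": "carry_out", "body": {
  "claw": [0.8,0.8,0.8,0.8,0.8],
  "delta_pos": [
    [0,0,0],
    [0,0,0],
    [0,0,0],
    [0,0,0],
    [0,0,0]
  ],
  "angular": [
    [0,0,0.02],
    [0,0,0.02],
    [0,0,0.02],
    [0,0,0.02],
    [0,0,0.02]
  ]
}}

```text
clock: 35.55
position: [0.5305, -0.1138, 0.039]
ee_rot: [2.037, 2.389, 0.004]
force: [1.3, 6.0, 3.4]
width: 0.151
gripper_force: 20.0
```

```bash
python3 kn.py
```

```text
35.55 [ 0.5305 -0.1138  0.039 ] phi 0.15880507610020575 w 1.3907584358370426 F [1.3253 5.974  3.4379] M [ 1.2145 -0.4573  0.0694] 20.001571476459503 0.018204551840233955
```

Request:
{"method": "carry_out", "body": {
  "claw": [0.8,0.8,0.8],
  "delta_pos": [
    [0,0,0],
    [0,0,0],
    [0,0,0]
  ],
  "angular": [
    [0,0,0.02],
    [0,0,0.02],
    [0,0,0.02]
  ]
}}

```text
clock: 35.85
position: [0.5305, -0.1138, 0.039]
ee_rot: [2.108, 2.327, 0.004]
force: [3.4, 5.9, 4.0]
width: 0.154
gripper_force: 20.0
```

```bash
python3 kn.py
```

```text
35.85 [ 0.5305 -0.1138  0.039 ] phi 0.09880634411655422 w 1.41637456503809 F [3.3908 5.9444 3.9864] M [ 1.2846 -0.5255  0.084 ] 20.00148296356201 -0.02942010349059306
```

Request:
{"method": "carry_out", "body": {
  "claw": [0.8,0.8],
  "delta_pos": [
    [0,0,0],
    [0,0,0]
  ],
  "angular": [
    [0,0,0.02],
    [0,0,0.02]
  ]
}}

```text
clock: 36.05
position: [0.5305, -0.1138, 0.039]
ee_rot: [2.154, 2.285, 0.004]
force: [1.5, 5.7, 3.1]
width: 0.149
gripper_force: 20.0
```

```bash
python3 kn.py
```

```text
36.05 [ 0.5305 -0.1138  0.039 ] phi 0.058853631648273196 w 1.3745065335885198 F [1.4758 5.6642 3.1   ] M [ 1.1671 -0.5168  0.0535] 20.001584887504578 -0.06110489964937644
```

Request:
{"method": "carry_out", "body": {
  "claw": [0.8,0.8,0.8,0.8],
  "delta_pos": [
    [0,0,0],
    [0,0,0],
    [0,0,0],
    [0,0,0]
  ],
  "angular": [
    [0,0,0.02],
    [0,0,0.02],
    [0,0,0.02],
    [0,0,0.02]
  ]
}}

```text
clock: 36.45
position: [0.5305, -0.1138, 0.039]
ee_rot: [2.243, 2.197, 0.004]
force: [1.8, 5.7, 4.0]
width: 0.153
gripper_force: 20.1
```

```bash
python3 kn.py
```

```text
36.45 [ 0.5305 -0.1138  0.039 ] phi -0.020705405572558535 w 1.407062218768287 F [1.761  5.7108 4.0209] M [ 1.1751 -0.4976  0.3106] 20.105250477790833 -0.12421103788009998
```

The torque jumped to 0.31 N m, so the knob is at its stop. I'll ease off slightly (still positive), release and withdraw upward and back.

Request:
{"method": "carry_out", "body": {
  "claw": [0.8,2.6,2.6,2.6,2.6,2.6,2.6,2.6,2.6,2.6,2.6,2.6,2.6,2.6],
  "delta_pos": [
    [0,0,0],
    [0,0,0],
    [0,0,0],
    [0,0,0],
    [0,0,-0.5],
    [0,0,-1.2],
    [0,0,-1.2],
    [0,-0.3,-1.2],
    [0,-1,-1.5],
    [0,-2,-2],
    [0,-3,-2],
    [0,-3,-2],
    [0,-2,-1],
    [0,-1,0]
  ],
  "angular": [
    [0,0,-0.02],
    [0,0,0],
    [0,0,0],
    [0,0,0],
    [0,0,0],
    [0,0,0],
    [0,0,0],
    [0,0,0],
    [0,0,0],
    [0,0,0],
    [0,0,0],
    [0,0,0],
    [0,0,0],
    [0,0,0]
  ]
}}

```text
clock: 37.85
position: [0.4056, -0.115, 0.1663]
ee_rot: [2.219, 2.218, 0.003]
force: [0.3, -0.7, -0.2]
width: 0.281
gripper_force: 0.0
```

```bash
python3 st.py; python3 - <<'E'
from h import *
np.set_printoptions(precision=4,suppress=True)
for n in('side','top'):
    q=arm.get_image(n)
    for l,z in (('prop',.024),('cover_pull',.27),('cover_hinge',.062),('knob_grip',.056),('pawn',0)):
        for d in arm.place_of(l,q)[:4]: print(n,l,round(d['conf'],2),onz(q,d['centre'],z))
w=arm.get_image('wrist');print(proj(w,[.5305,-.114,.059]))
E
```

```text
37.85 [ 0.4056 -0.115   0.1663] [ 1.     -0.0007  0.0039] 0.2805504958374007 F con [ 0.3933 -0.6219 -0.2083]
prop in console [-0.1337 -0.0834  0.1347] short 0.16369205496030098
cover_pull 0.71 theta 1.422541806020067 1.4010661642380922
side prop 0.9 [0.3049 0.3054 0.024 ]
side prop 0.86 [0.5867 0.2826 0.024 ]
side prop 0.8 [ 0.5953 -0.0153  0.024 ]
side prop 0.66 [0.2942 0.4446 0.024 ]
side cover_pull 0.9 [ 0.6198 -0.0699  0.27  ]
side cover_hinge 0.7 [ 0.6654 -0.0675  0.062 ]
side knob_grip 0.52 [ 0.5265 -0.1205  0.056 ]
side pawn 0.67 [ 0.4521 -0.3149  0.    ]
top prop 0.97 [0.5652 0.2549 0.024 ]
top prop 0.94 [0.3053 0.2799 0.024 ]
top prop 0.72 [0.6089 0.0012 0.024 ]
top prop 0.63 [0.2971 0.4314 0.024 ]
top cover_pull 0.71 [ 0.619  -0.0674  0.27  ]
top cover_hinge 0.57 [ 0.6676 -0.0649  0.062 ]
top knob_grip 0.54 [ 0.5376 -0.1094  0.056 ]
top pawn 0.74 [ 0.4743 -0.3184  0.    ]
top pawn 0.52 [ 0.6742 -0.0687  0.    ]
[377.2143 192.3948]
```

```bash
python3 - <<'E'
from h import *
w=arm.get_image('wrist')
g=cv2.cvtColor(w['frame'],cv2.COLOR_RGB2GRAY)
u,v=377,192
n,l,st,ce=cv2.connectedComponentsWithStats((g[v-30:v+30,u-30:u+30]>170).astype(np.uint8))
for i in range(1,n):
    if 20<st[i][4]<250:
        ys,xs=np.nonzero(l==i);P=np.array([onz(w,[(x+u-30+.5)/512,(y+v-30+.5)/384],.059)[:2] for x,y in zip(xs,ys)])
        c=P.mean(0);d=np.linalg.svd(P-c)[2][0];s=np.ptp((P-c)@d)
        print(st[i],c.round(4),'len',s.round(4),'ang',np.arctan2(d[1],d[0]).round(3))
print(arm.observe()['clock'])
E
```

```text
[30 11  5 16 56] [ 0.5315 -0.1024] len 0.0156 ang -1.526
38.65
```

```bash
python3 -c "
from cell import arm
print(arm.sign_off())"
```

```text
the job is handed in; nothing more can be done
None
```

The job is handed in at about 39 s of the 72 s limit: the cover is resting on the released prop at roughly 1.36–1.4 rad by camera, and the knob was turned clockwise about 1.2 rad until its torque jumped to 0.31 N m at the stop. No verdict came back.

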